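# Stand the tipped pillars in the gang fixture and wind the carriage in

## Task

Wind the handwheel to back the fixture's carriage fully off. Then stand every tipped red pillar from the blue cart upright and square in a free bay of the lane, alongside the one already there, and finally wind the carriage in until it touches its stops, so that all pillars stand upright, retained between carriage and fence. Leave the other things where they are.

Things in the scene. Friction and masses are not known exactly. Their poses are not given: they have to be found in the camera images.
- pillar_a: riser pillar: red square waist 40x40 mm, aluminium end flanges 56x56x6 mm, 94 mm long overall, 0.4 kg, same both ways up; origin in its middle, z along its length, x and y square to the waist. Where present it already stands upright in the fixture's lane. It may be absent.
- pillar_e: riser pillar: red square waist 40x40 mm, aluminium end flanges 56x56x6 mm, 94 mm long overall, 0.4 kg, same both ways up; origin in its middle, z along its length, x and y square to the waist. Where present it already stands upright in the fixture's lane. It may be absent.
- pillar_b: riser pillar: red square waist 40x40 mm, aluminium end flanges 56x56x6 mm, 94 mm long overall, 0.4 kg, same both ways up; origin in its middle, z along its length, x and y square to the waist. At the start it lies on a flat side on the blue cart, its length pointing more or less to and from the robot. It may be absent.
- pillar_c: riser pillar: red square waist 40x40 mm, aluminium end flanges 56x56x6 mm, 94 mm long overall, 0.4 kg, same both ways up; origin in its middle, z along its length, x and y square to the waist. At the start it lies on a flat side on the blue cart, its length pointing more or less to and from the robot. It may be absent.
- pillar_d: riser pillar: red square waist 40x40 mm, aluminium end flanges 56x56x6 mm, 94 mm long overall, 0.4 kg, same both ways up; origin in its middle, z along its length, x and y square to the waist. At the start it lies on a flat side on the blue cart, its length pointing more or less to and from the robot. It may be absent.
- fixture: gang fixture fixed on the grey cart: steel bed about 260 (x) by 400 mm (y), 38 mm thick, with a lane for standing pillars. Origin on the worktop under the lane's middle; x points across the lane to the grey back fence (front face at x=+31 mm), y along the lane, z up. Gearbox with handwheel in front, at x=-155 mm. The fence reaches 78 mm, end cheeks and carriage bar 70 mm above the worktop.
- lane (a point): middle of the lane on the bed's top, 38 mm above the worktop; axes as the fixture's. The lane ends at cheeks, inner faces at y=-181 and +181 mm. Yellow squares mark four bays at x=0, y=-138, -46, +46, +138 mm; the middle of a pillar standing there is 85 mm above the worktop. Stand pillars square to the lane: turned more than about 0.2 rad, they jam the carriage.
- carriage (a joint): travel in m of the carriage, an aluminium bar 390 mm long, 18 mm thick, sliding to the fence: 0 = backed off against the blocks at the gearbox (face at x=-87.5 mm of the fixture, 118 mm gap to the fence); 0.0565 = in, touching the two brass stop buttons on the cheeks (62 mm gap, 6 mm play for pillars). Moved only by the handwheel, 3 mm per rad.
- handwheel (a joint): handwheel angle in rad: 0 = carriage fully backed off, 18.85 (three turns) = carriage at its stops; hard stops at both. Grows clockwise seen from above. Dark steel wheel 121 mm across, vertical axis, light to turn (0.05 N m), stays where left; rim top 87 mm above the worktop.
- wheel_axis (a point): point on the vertical handwheel axis at the height to grip the crank knob, 117 mm above the worktop
- knob_grip (a point): grip point, 117 mm above the worktop, on the axis of the handwheel's red crank knob: upright cylinder 22 mm in diameter, from 90 to 137 mm above the worktop, spinning freely on its pin 48 mm off the wheel axis. Its direction from that axis is the fixture's -x turned clockwise (from above) by the handwheel angle.
- grease_tin: green and white grease tin 67 mm across, 38 mm high, standing on the blue cart; origin at the centre of its underside; a bystander
- net_ring: ring part in dark blue net 91 mm across, 41 mm high, lying on the blue cart; origin at the centre of its underside; a bystander
There are look-alikes about, which are no part of the job. What is shaped like the pillar_a but purple is not meant.

How it is judged:
By the outcome, as a careful person would: the job done as asked, in the order asked, and still so for the second after the job is handed in, with the robot touching nothing.
Of pillar_a, pillar_e only 1 to 1 are there at a start; the rules pass over those that are not, and their reading is None.
Of pillar_b, pillar_c, pillar_d only 2 to 3 are there at a start; the rules pass over those that are not, and their reading is None.
At some moment in a run one of pillar_b, pillar_c, pillar_d may be knocked a few centimetres aside while the robot is not near it.
It also fails if it takes over 210 s, if anything falls off the work surface, if the arm or the gripper's body presses on something with over 40 N, if the wrist force passes 120 N, or if a joint passes its speed limit or range.

## Robot

A 6-joint arm with a two-finger parallel gripper is mounted at the origin on a cart in front of the work surface, level with it; the furniture and walls round the work are solid. World frame = base frame: x ahead of the robot, y to its left, z up, the work surface at z = 0. Lengths are in m, angles in rad, forces in N, time in s.
With the tool pointing down it reaches from about 0.3 to 0.775 m from the base axis. Payload 14.6 kg.
Tool frame: the origin (TCP) lies on the centre line of the jaws, within the pads' length; the fingertips stand arm.tip_reach ahead of it and the grasp point (between the pads) lies 3 mm ahead of it (arm.tip_reach is the distance from the TCP to the fingertips, in m); z points along the fingers, y is the line along which they close (so a half turn about z gives the same grasp; the last joint's range is limited). The gripper opens to 85 mm and grips with 20 to 120 N. Pads are 22 mm wide; open, the fingers measure 114 mm over their backs; the gripper's body (76 mm by 85 mm) begins 54 mm behind the grasp point. The pads swing forward as they close: fully open they stand 13 mm farther back than shut.
Start: joints at [1.114, 0.3, 1.521, -0, 1.321, -0.067], TCP at [0.209, 0.509, 0.214] pointing down, gripper open.
Joint ranges: [-3.03, 3.03], [-0.79, 2.21], [0.23, 2.52], [-1.04, 4.18], [0, 3.07], [-2.55, 2.55]. Speed limits (rad/s): [2.22, 2.22, 2.57, 3.14, 3.14, 3.14].

## Interface

Orientations are given as a rotation vector (axis times angle).
In Python, from bench import arm gives the robot as it stands.
- The arm moves only by the tool jog_arm, never from a script. Its argument "plan" is a list of rows, each a list of 2 entries, a list of its own where there are three numbers: the shift along the tool's x, y, z in m, then the turn about the tool's z in degrees. A call has 1 to 8 rows; each row shifts and turns the commanded pose from where the row before left it, along the tool's axes as they then stand; what a row does not reach is not made up. A row lasts 1/12 s, in which the tool goes at most 41.7 mm and 7.16 degrees, less where a joint would pass 70% of its speed; a pose out of reach is approached as far as the arm can. A call is refused whole if a number of a shift passes 0.0417 or a number of a turn 7.16, either way. A call with a gripper value outside its range is refused whole. "jaw" is the closure in counts, from 0 (fully open) to 255 (shut), set as the call begins (left out, the last holds). The fingers move at their own pace and stop on an object; "newtons" is the grip in N (left out, the last holds). Time passes only in rows, so rows that do not move let the fingers close. It gives the time, the measured TCP pose, the force, the opening and the grip force at its end, in the units of the state.
- arm.state(): the state, without advancing time (a new reading comes with each control period).
- arm.read_camera(name): name is "scene" or "top" or "wrist"; returns a dict with "pixels" (384x512x3 uint8, red, green, blue), "camera_matrix" (3x3 intrinsics, pixels), "pose" (4x4, takes a point from camera to world coordinates). Camera axes: x right, y down, z forward; pixel columns grow to the right and rows downward; lengths in m; the calibration is good to about 2 mm. A picture is of the moment at which its call begins. There is no depth.
- arm.finish_job(): hands the job in; it is judged then, once.
Trained networks look in the newest picture that a camera, given by its name, has taken for a name from the list of things; names that differ only in an ending like _2 or _b are one class to them, and where a whole thing is asked for, a point or a joint stands for the part that bears it (a point fixed in the world has none). Each returns a list of dicts, best first, with "conf" (0 to 1); they miss things now and then, are a little off and sometimes report something else, mostly with a low value. They report only what shows in the picture. A call takes as long as a camera call. They do not tell look-alikes from the thing itself.
- arm.find_in(camera, name): "rect" ([left, top, width, height] in pixels, round what is visible of it).
- arm.pinpoint(camera, name): "uv" ([column, row] in pixels: a listed point, or the origin of a listed thing).
The state is a dict: "time_s": time; "joint_positions": joint angles; "qd": joint speeds; "tau": joint torques, N m; "tool_pos": TCP position; "tcp_rot": TCP orientation; "ft_force": force on the tool from outside, world axes, zero at the start; "torque": the same for the moment, N m; "grip_width": finger opening in m; "finger_force": force on a finger pad.
Only numpy, scipy, OpenCV 4.12 (cv2) and the standard library are available. Lean on these libraries where they do the work, as an engineer would, in place of code of your own. Each camera call takes 0.05 s, during which the arm holds its last target. There are 200 camera calls.

## Working session

There is one attempt and no reset: what is moved stays moved. The work goes in short steps, Python scripts to look and compute and a tool call to move; the robot and the scene stay as the last step left them, time stands still between calls to the robot, and variables do not carry over. Pictures are saved under pics/ and viewed, at most 14 in all, crops included, and the job is handed in when it is done.

Besides the shell and the picture viewer there is one more tool, called after "Emit:" by a JSON object that holds its "method" and its "body", one argument or row to a line. jog_arm: Moves the arm, as the interface text tells. Its arguments: {"type":"object","properties":{"plan":{"type":"array"},"jaw":{"type":"number"},"newtons":{"type":"number"}},"required":["plan"]}

```bash
mkdir -p pics; ls; cat > h.py <<'E'
import numpy as np, cv2
from bench import arm
from scipy.spatial.transform import Rotation as R
def shot(cam,fn=None):
    d=arm.read_camera(cam)
    if fn: cv2.imwrite('pics/'+fn,d['pixels'][:,:,::-1])
    return d
def ray(d,uv,z):
    K=np.array(d['camera_matrix']);T=np.array(d['pose'])
    v=T[:3,:3]@np.linalg.solve(K,[uv[0],uv[1],1.]);o=T[:3,3]
    return o+v*(z-o[2])/v[2]
def proj(d,p):
    K=np.array(d['camera_matrix']);T=np.array(d['pose'])
    c=K@(T[:3,:3].T@(np.array(p)-T[:3,3]));return c[:2]/c[2]
def st():
    s=arm.state();print({k:np.round(s[k],4).tolist() for k in ('time_s','joint_positions','tool_pos','tcp_rot','ft_force','grip_width','finger_force')})
    print(np.round(R.from_rotvec(s['tcp_rot']).as_matrix(),3).tolist());return s
E
python3 - <<'E'
from h import *
st();print(arm.tip_reach)
H={'pillar_a':.085,'pillar_b':.028,'fixture':0,'lane':.038,'wheel_axis':.117,'knob_grip':.117,'grease_tin':0,'net_ring':0}
for c in('top','scene'):
    d=shot(c,c+'0.png');print(c,np.round(d['pose'],3).tolist())
    for n,z in H.items():
        for q in arm.pinpoint(c,n)[:7]: print(n,np.round(q['uv']),round(q['conf'],2),ray(d,q['uv'],z).round(3))
E
```

```text
pics
{'time_s': 0.0, 'joint_positions': [1.1144, 0.3005, 1.5216, -0.0, 1.3207, -0.0666], 'tool_pos': [0.2089, 0.5085, 0.2134], 'tcp_rot': [-0.6084, -3.0818, 0.0018], 'ft_force': [0.5541, 0.6226, 1.1677], 'grip_width': 0.0854, 'finger_force': 0.0}
[[-0.925, 0.38, -0.001], [0.38, 0.925, -0.001], [0.0, -0.001, -1.0]]
0.022
top [[0.014, -0.999, 0.049, 0.465], [-1.0, -0.015, -0.017, 0.072], [0.018, -0.048, -0.999, 1.406], [0.0, 0.0, 0.0, 1.0]]
pillar_a [344. 190.] 0.97 [ 0.535 -0.204  0.085]
pillar_a [337. 231.] 0.96 [ 0.411 -0.185  0.085]
pillar_a [193. 180.] 0.95 [0.557 0.247 0.085]
pillar_a [375. 197.] 0.88 [ 0.513 -0.299  0.085]
pillar_a [297. 213.] 0.67 [ 0.464 -0.063  0.085]
pillar_b [344. 190.] 0.97 [ 0.538 -0.216  0.028]
pillar_b [337. 231.] 0.96 [ 0.409 -0.196  0.028]
pillar_b [193. 180.] 0.95 [0.561 0.255 0.028]
pillar_b [375. 197.] 0.88 [ 0.515 -0.315  0.028]
pillar_b [297. 213.] 0.67 [ 0.463 -0.069  0.028]
fixture [181. 187.] 0.76 [0.54  0.298 0.   ]
lane [181. 187.] 0.82 [0.537 0.29  0.038]
wheel_axis [192. 236.] 0.9 [0.393 0.242 0.117]
knob_grip [179. 248.] 0.56 [0.355 0.279
[... 154 characters left out ...]
, 0.648, -0.531, 0.917], [0.009, -0.629, -0.777, 1.362], [0.0, 0.0, 0.0, 1.0]]
pillar_a [319. 166.] 0.96 [ 0.398 -0.177  0.085]
pillar_a [284. 153.] 0.84 [ 0.535 -0.164  0.085]
pillar_a [309. 143.] 0.8 [ 0.482 -0.256  0.085]
pillar_a [211. 230.] 0.68 [0.554 0.245 0.085]
pillar_b [319. 166.] 0.96 [ 0.417 -0.225  0.028]
pillar_b [284. 153.] 0.84 [ 0.56  -0.212  0.028]
pillar_b [309. 143.] 0.8 [ 0.505 -0.308  0.028]
pillar_b [211. 230.] 0.68 [0.58  0.215 0.028]
fixture [209. 257.] 0.75 [ 0.536  0.289 -0.   ]
lane [207. 250.] 0.86 [0.54  0.289 0.038]
wheel_axis [259. 248.] 0.72 [0.383 0.239 0.117]
grease_tin [236. 164.] 0.68 [ 0.692 -0.088  0.   ]
net_ring [252. 149.] 0.92 [ 0.682 -0.188  0.   ]
```

```bash
python3 - <<'E'
import cv2
a=cv2.imread('pics/top0.png')[110:290,110:420]
cv2.imwrite('pics/top0c.png',cv2.resize(a,None,fx=2.5,fy=2.5,interpolation=cv2.INTER_CUBIC))
E
```

```text
(no output)
```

View pics/top0c.png

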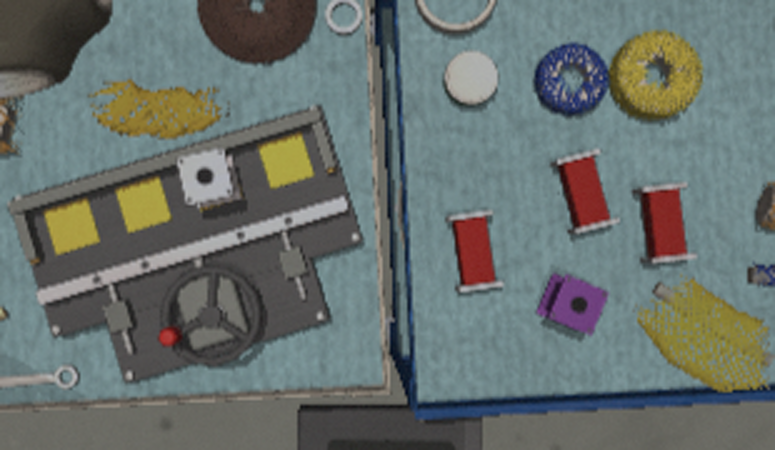

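The fixture has one pillar standing in bay −46 (crop 205,177). The carriage is part-way in, and the red knob is at crop (168,337). Candidates on the blue cart:
- Red and lying: crop (475,252), (584,192) and (665,224). These are the ones meant.
- Purple, upright: crop (575,303). This is the look-alike and I'll leave it alone.

Next I'll refine the positions by colour.

```bash
cat >> h.py <<'E'
def mask(d,lo,hi):
    return cv2.inRange(cv2.cvtColor(d['pixels'],cv2.COLOR_RGB2HSV),np.array(lo),np.array(hi))
def blobs(m,amin):
    n,l,s,c=cv2.connectedComponentsWithStats(m);return [(s[i,4],c[i],l==i) for i in range(1,n) if s[i,4]>=amin]
def red(d): return mask(d,(0,150,60),(6,255,255))|mask(d,(174,150,60),(180,255,255))
def lying(d,z=.04,amin=60):
    "red waist blobs -> centre, axis direction angle (deg from world x), length, width"
    out=[]
    for a,c,m in blobs(red(d),amin):
        p=np.argwhere(m)[:,::-1]
        w=np.array([ray(d,q,z)[:2] for q in p],np.float32)
        (x,y),(s,t),ang=cv2.minAreaRect(w*1000)
        if s<t: s,t,ang=t,s,ang+90
        ang=(ang+90)%180-90
        out.append((x/1000,y/1000,ang,s,t));print('red',a,c.round(1),np.round(out[-1],4))
    return out
def tgt(x,y,z,yaw):
    "remaining shift in the present tool axes and turn about tool z; yaw = deg of tool y axis from world y, ccw"
    s=arm.state();M=R.from_rotvec(s['tcp_rot']).as_matrix()
    cur=np.degrees(np.arctan2(M[1,1],M[0,1]))-90
    t=(cur-yaw+90)%180-90
    print('shift',(M.T@(np.array([x,y,z])-s['tool_pos'])).round(4),'turn',round(t,2),'yaw now',round(cur,2))
E
python3 - <<'E'
from h import *
d=shot('top')
lying(d,.04,10)
for a,c,m in blobs(mask(d,(22,130,120),(34,255,255)),40): print('yel',a,c.round(1),ray(d,c,.038).round(4))
s=shot('scene')
lying(s,.04,40)
for a,c,m in blobs(mask(s,(22,130,120),(34,255,255)),40): print('yel',a,c.round(1),ray(s,c,.038).round(4))
E
```

```text
red 59 [233.1  39.5] [ 1.0047  0.1381  1.0016 41.6678 12.5852]
red 131 [167.7  52.7] [ 0.9579  0.3428 27.442  39.8734 39.2052]
red 20 [  1.4 135.6] [ 0.689   0.8482 23.6763 23.8127 11.2648]
red 313 [343.7 186. ] [ 0.548  -0.2137 14.4229 78.5725 38.75  ]
red 311 [376.  198.6] [ 0.5106 -0.3149  6.8736 79.2243 38.0107]
red 325 [299.2 209.9] [ 4.72000e-01 -7.57000e-02  8.69260e+00  7.92147e+01  3.95088e+01]
red 48 [177.4 243.9] [  0.362    0.2973 -89.2458  21.4896  18.3369]
yel 592 [373.6 138.4] [ 0.6992 -0.3076  0.038 ]
yel 612 [172.  153.9] [0.64   0.3213 0.038 ]
yel 533 [469.9 173.8] [ 0.5929 -0.6112  0.038 ]
yel 309 [224. 174.] [0.58   0.1587 0.038 ]
yel 315 [167.  191.6] [0.5225 0.3338 0.038 ]
yel 109 [496.9 198. ] [ 0.518 -0.696  0.038]
yel 317 [138.2 200.4] [0.4941 0.4214 0.038 ]
yel 892 [392.9 244.5] [ 0.369  -0.3683  0.038 ]
red 45 [115.1  55. ] [  1.4746  -0.2983 -16.7254 115.3147  26.9796]
red 153 [100.6  65.9] [  1.4802  -0.2063   1.7293 115.4337  75.7603]
red 522 [ 42.6 135.2] [  1.3612   0.2358 -78.3005 167.4935  96.7277]
red 243 [308.  141.5] [ 0.5086 -0.3021  8.0573 79.00
[... 215 characters left out ...]
+01  5.90750e+01]
red 133 [211.1 236.5] [  0.559    0.2453 -56.5208  45.9216  45.8465]
red 41 [ 30.8 366.7] [ 0.7148  0.8444  5.9452 35.7959 13.3459]
yel 464 [42.9 47.1] [ 1.7876 -0.164   0.038 ]
yel 392 [104.4  80.7] [ 1.3936 -0.1432  0.038 ]
yel 286 [325.5  90. ] [ 0.5942 -0.6055  0.038 ]
yel 1165 [ 36.9 116.7] [1.4565 0.1644 0.038 ]
yel 411 [265.6 123.1] [ 0.6946 -0.3     0.038 ]
yel 499 [349.2 150. ] [ 0.3602 -0.3494  0.038 ]
yel 172 [223.5 215.5] [0.5751 0.1524 0.038 ]
yel 553 [175.5 247.9] [0.628  0.3388 0.038 ]
yel 311 [203.5 263.4] [0.5209 0.3353 0.038 ]
yel 68 [ 22.7 279.7] [0.9387 0.6785 0.038 ]
yel 338 [193.6 289.3] [0.4926 0.4226 0.038 ]
yel 372 [258. 356.] [0.2248 0.4862 0.038 ]
```

Emit:
{"method": "jog_arm", "body": {
  "plan": [
    [[-0.033,-0.021,0],0],
    [[-0.033,-0.021,0],0],
    [[-0.033,-0.021,0],0],
    [[-0.033,-0.021,0],0],
    [[-0.033,-0.021,0],0],
    [[-0.033,-0.021,0],0],
    [[-0.034,-0.021,0],0],
    [[0,0,0],0]
  ],
  "jaw": 60,
  "newtons": 40
}}

```text
time_s: 1.67
tool_pos: [0.3707, 0.2803, 0.2142]
tcp_rot: [0.616, 3.08, -0.001]
ft_force: [0.6, 0.1, -0.1]
grip_width: 0.0657
finger_force: 0.0
```

Emit:
{"method": "jog_arm", "body": {
  "plan": [
    [[0,0,0],-6.7],
    [[0,0,0],-6.7],
    [[0,0,0],-6.7],
    [[0,0,0],-6.7],
    [[0,0,0],-6.8],
    [[0,0,0],-6.8],
    [[0,0,0],0],
    [[0,0,0],0]
  ]
}}

```text
time_s: 2.33
tool_pos: [0.3676, 0.2847, 0.214]
tcp_rot: [-0.488, 3.104, 0.0]
ft_force: [-0.0, 0.8, -0.1]
grip_width: 0.0653
finger_force: 0.0
```

```bash
python3 - <<'E'
from h import *
st()
d=shot('wrist','w1.png');print(np.round(d['pose'],3).tolist())
for n,z in(('knob_grip',.117),('wheel_axis',.117),('lane',.038)):
    for q in arm.pinpoint('wrist',n)[:2]: print(n,np.round(q['uv']),round(q['conf'],2),ray(d,q['uv'],z).round(4))
for a,c,m in blobs(red(d),100): print(a,c,ray(d,c,.137).round(4))
for a,c,m in blobs(mask(d,(22,130,120),(34,255,255)),300): print('yel',a,c.round(1),ray(d,c,.038).round(4))
tgt(.368,.2847,.12,18.1)
E
```

```text
{'time_s': 2.3333, 'joint_positions': [0.5802, 0.1094, 1.7505, 0.0, 1.2817, -1.3023], 'tool_pos': [0.3676, 0.2847, 0.214], 'tcp_rot': [-0.4877, 3.1035, 0.0], 'ft_force': [-0.0487, 0.7894, -0.0738], 'grip_width': 0.0653, 'finger_force': 0.0}
[[-0.952, -0.307, 0.0], [-0.307, 0.952, 0.0], [-0.0, 0.0, -1.0]]
[[-0.306, 0.9, 0.311, 0.287], [0.952, 0.29, 0.099, 0.258], [-0.001, 0.326, -0.945, 0.376], [0.0, 0.0, 0.0, 1.0]]
knob_grip [259. 184.] 0.58 [0.3671 0.2845 0.117 ]
wheel_axis [204. 194.] 0.84 [0.3886 0.2438 0.117 ]
803 [260.12577833 184.38480697] [0.3605 0.2835 0.137 ]
295 [187.72881356 306.07118644] [0.4867 0.2577 0.137 ]
yel 1607 [105.4 289.7] [0.5771 0.1564 0.038 ]
yel 1755 [258.8 290.2] [0.5204 0.3342 0.038 ]
yel 649 [320.3 292.2] [0.5001 0.4064 0.038 ]
yel 1131 [238.4 355.6] [0.6258 0.3398 0.038 ]
shift [-0.0003 -0.      0.094 ] turn -0.17 yaw now 17.93
```

View pics/w1.png

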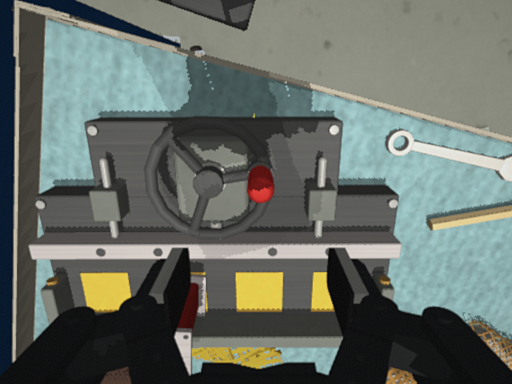

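The red knob is at pixel (260,184), matching the estimate to about 1 mm, and the wheel axis is at (204,194). I'll descend and grip the knob.

Emit:
{"method": "jog_arm", "body": {
  "plan": [
    [[0,0,0.031],0],
    [[0,0,0.031],0],
    [[0,0,0.031],0],
    [[0,0,0],0]
  ]
}}

```text
time_s: 2.87
tool_pos: [0.3655, 0.2831, 0.1163]
tcp_rot: [0.49, -3.096, 0.005]
ft_force: [-1.1, -0.8, -0.6]
grip_width: 0.0653
finger_force: 0.0
```

Emit:
{"method": "jog_arm", "body": {
  "plan": [
    [[0,0,0],0],
    [[0,0,0],0],
    [[0,0,0],0],
    [[0,0,0],0],
    [[0,0,0],0],
    [[0,0,0],0]
  ],
  "jaw": 255,
  "newtons": 40
}}

```text
time_s: 3.37
tool_pos: [0.368, 0.2848, 0.1217]
tcp_rot: [-0.493, 3.102, 0.001]
ft_force: [-0.3, -0.5, 0.6]
grip_width: 0.0
finger_force: 0.0
```

```bash
python3 - <<'E'
from h import *
s=st()
M=R.from_rotvec(s['tcp_rot']).as_matrix()
k=M.T@(np.array(s['tool_pos'])-[.3893,.243,0]);print(k,np.degrees(np.arctan2(k[1],k[0])))
t=np.radians(440-22*np.arange(21));p=.048*np.c_[np.cos(t),np.sin(t)]
print(np.diff(p,axis=0).round(4).tolist())
E
```

```text
{'time_s': 3.3667, 'joint_positions': [0.5799, 0.2168, 1.8573, -0.0001, 1.0663, -1.3062], 'tool_pos': [0.368, 0.2848, 0.1217], 'tcp_rot': [-0.493, 3.1015, 0.0007], 'ft_force': [-0.2717, -0.4634, 0.6299], 'grip_width': 0.0, 'finger_force': 0.0}
[[-0.951, -0.31, 0.001], [-0.31, 0.951, 0.001], [-0.001, 0.0, -1.0]]
[ 0.00718175  0.04633578 -0.12167975] 81.18962965061219
[[0.0171, -0.0066], [0.0134, -0.0125], [0.0077, -0.0166], [0.001, -0.0183], [-0.006, -0.0173], [-0.012, -0.0138], [-0.0163, -0.0083], [-0.0182, -0.0016], [-0.0175, 0.0054], [-0.0142, 0.0115], [-0.0089, 0.016], [-0.0022, 0.0182], [0.0047, 0.0177], [0.011, 0.0146], [0.0157, 0.0094], [0.0181, 0.0029], [0.0178, -0.0041], [0.015, -0.0105], [0.01, -0.0154], [0.0035, -0.018]]
```

The jaws shut on nothing, so I'll look.

```bash
python3 - <<'E'
from h import *
d=shot('wrist','w2.png');s=shot('scene','s2.png')
a=s['pixels'][180:330,130:330,::-1];cv2.imwrite('pics/s2c.png',cv2.resize(a,None,fx=3,fy=3))
for c in('wrist','scene','top'):
  d=shot(c)
  for a,cc,m in blobs(red(d),20):
    p=ray(d,cc,.114)
    if np.hypot(*(p[:2]-[.38,.25]))<.1: print(c,a,cc,p)
for q in arm.pinpoint('wrist','knob_grip')[:2]: print(np.round(q['uv']),round(q['conf'],2))
E
cd pics; python3 -c "
import cv2,numpy as np
a=cv2.imread('w2.png');b=cv2.resize(cv2.imread('s2c.png'),(380,285));c=np.zeros((384,380,3),np.uint8);c[:285]=b
cv2.imwrite('m2.png',cv2.resize(np.hstack([a,c]),(800,345)))"
```

```text
wrist 1294 [262.05486862 226.14683153] [0.3625199  0.28481601 0.114     ]
wrist 98 [157.35714286 351.33673469] [0.46966741 0.2478169  0.114     ]
scene 51 [255.17647059 264.70588235] [0.36220855 0.28988821 0.114     ]
[260. 233.] 0.76
```

View pics/m2.png

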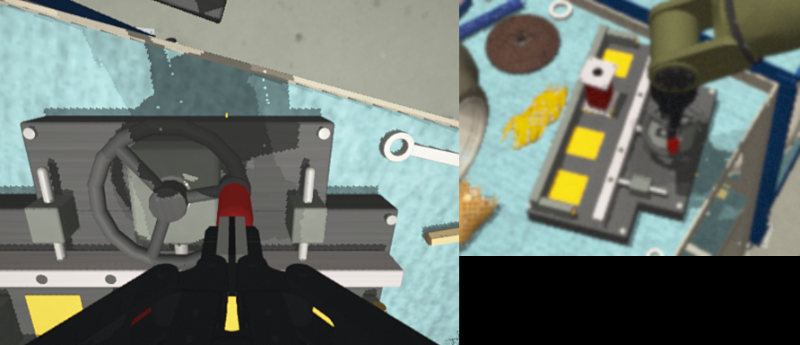

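The closed fingers are just beyond the knob, on its +x side, and the knob is at about wrist (262,226). I'll fit the knob's cylinder outline for a better position.

```bash
cat >> h.py <<'E'
def knobfit(d,x0=(.367,.285)):
    from scipy.optimize import minimize
    m=max(((a,m) for a,c,m in blobs(red(d),100) if np.hypot(*(ray(d,c,.117)[:2]-x0))<.05),key=lambda t:t[0])[1].astype(np.uint8)
    a=np.linspace(0,2*np.pi,24)
    def f(p):
        P=[proj(d,[p[0]+.011*np.cos(t),p[1]+.011*np.sin(t),z]) for t in a for z in(.09,.137)]
        r=np.zeros((384*4,512*4),np.uint8);cv2.fillConvexPoly(r,cv2.convexHull((np.array(P)*4).astype(np.int32)),1)
        return -2.*np.sum(r&M4)/(r.sum()+M4.sum())
    M4=cv2.resize(m,None,fx=4,fy=4,interpolation=cv2.INTER_NEAREST)
    o=minimize(f,x0,method='Nelder-Mead',options=dict(initial_simplex=np.array(x0)+np.array([[0,0],[.01,0],[0,.01]])))
    return o.x,-o.fun,np.argwhere(m).min(0),np.argwhere(m).max(0)
E
python3 - <<'E'
from h import *
d=shot('wrist');print(knobfit(d))
s=st();print(np.round(np.array(d['pose']),3).tolist())
# pose in w1, rigid with tool
T=np.eye(4);T[:3,:3]=R.from_rotvec(s['tcp_rot']).as_matrix();T[:3,3]=s['tool_pos']
X=np.linalg.inv(T)@np.array(d['pose'])
T[:3,:3]=R.from_rotvec([-.4877,3.1035,0]).as_matrix();T[:3,3]=[.3676,.2847,.214]
d['pose']=T@X;d['pixels']=cv2.imread('pics/w1.png')[:,:,::-1].copy();print(knobfit(d))
t=shot('top');print([round(v,4) for v in proj(t,[.3675,.2846,.137])],[round(v,1) for v in proj(t,[.345,.278,.137])])
print(np.round(X,3).tolist(),proj(d,s['tool_pos']))
E
```

```text
(array([0.36121845, 0.28400988]), np.float64(0.6722650633904065), array([205, 242]), array([251, 281]))
{'time_s': 3.7167, 'joint_positions': [0.5798, 0.2179, 1.8578, -0.0, 1.0659, -1.3063], 'tool_pos': [0.3677, 0.2846, 0.121], 'tcp_rot': [0.4932, -3.1026, 0.0], 'ft_force': [-0.0202, 0.2821, -0.5427], 'grip_width': 0.0002, 'finger_force': 0.0}
[[-0.951, -0.31, -0.0], [-0.31, 0.951, -0.0], [0.0, -0.0, -1.0]]
[[-0.31, 0.899, 0.31, 0.287], [0.951, 0.293, 0.1, 0.258], [-0.001, 0.326, -0.945, 0.283], [0.0, 0.0, 0.0, 1.0]]
(array([0.36590403, 0.28568677]), np.float64(0.9004765909728063), array([166, 247]), array([202, 273]))
[np.float64(176.3229), np.float64(244.6027)] [np.float64(178.5), np.float64(252.6)]
[[-0.0, -0.945, -0.326, 0.085], [1.0, 0.0, -0.001, -0.0], [0.001, -0.326, 0.945, -0.162], [0.0, 0.0, 0.0, 1.0]] [258.58550181 186.72250152]
```

```bash
python3 - <<'E'
from h import *
d=shot('wrist');s=arm.state();M=R.from_rotvec(s['tcp_rot']).as_matrix()
for o in([0,0,.022],[0,0,0],[.011,0,.022],[-.011,0,.022],[.011,0,0]): print(o,proj(d,s['tool_pos']+M@o).round(1))
for z in(.09,.117,.137): print(z,proj(d,[.3666,.2852,z]).round(1))
cv2.imwrite('pics/w3.png',cv2.resize(d['pixels'][170:320,170:370,::-1],None,fx=4,fy=4,interpolation=cv2.INTER_CUBIC))
E
```

```text
[0, 0, 0.022] [258.8 223.2]
[0, 0, 0] [258.9 240.1]
[0.011, 0, 0.022] [258.9 206.6]
[-0.011, 0, 0.022] [258.8 239.3]
[0.011, 0, 0] [258.9 221.9]
0.09 [260.3 216.1]
0.117 [260.5 235.4]
0.137 [260.8 253.6]
```

View pics/w3.png

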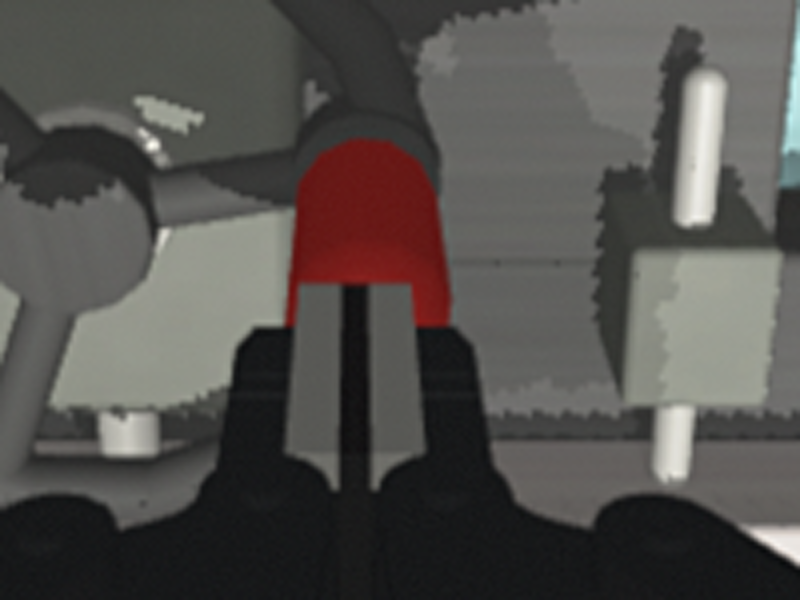

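```bash
python3 - <<'E'
from h import *
d=shot('wrist');print(np.array(d['camera_matrix']).round(1).tolist())
s=arm.state();M=R.from_rotvec(s['tcp_rot']).as_matrix()
# where along tool would a pad lower front edge at row 241 lie
for zz in(.022,.01,0,-.01,-.02,-.03): print(zz,[proj(d,s['tool_pos']+M@[x,.0075,zz]).round(1).tolist() for x in(.011,0,-.011)])
sc=shot('scene');print('scene TCP, tip',proj(sc,s['tool_pos']),proj(sc,s['tool_pos']+M@[0,0,.022]))
for z in(.09,.137): print(proj(sc,[.3666,.2852,z]))
a=sc['pixels'][200:300,200:320,::-1];cv2.imwrite('pics/s3.png',cv2.resize(a,None,fx=6,fy=6,interpolation=cv2.INTER_CUBIC))
E
```

```text
[[328.2, 0.0, 258.2], [0.0, 328.2, 189.9], [0.0, 0.0, 1.0]]
0.022 [[271.3, 206.6], [271.1, 223.2], [270.9, 239.3]]
0.01 [[272.1, 214.5], [271.8, 232.0], [271.6, 248.8]]
0 [[272.8, 221.9], [272.5, 240.1], [272.3, 257.7]]
-0.01 [[273.6, 230.0], [273.3, 249.1], [273.0, 267.5]]
-0.02 [[274.5, 239.2], [274.2, 259.2], [273.8, 278.4]]
-0.03 [[275.6, 249.6], [275.2, 270.6], [274.8, 290.6]]
scene TCP, tip [254.60568903 261.23293397] [254.51326598 265.13125151]
[254.68159024 267.02295625]
[254.88661941 258.66662252]
```

View pics/s3.png

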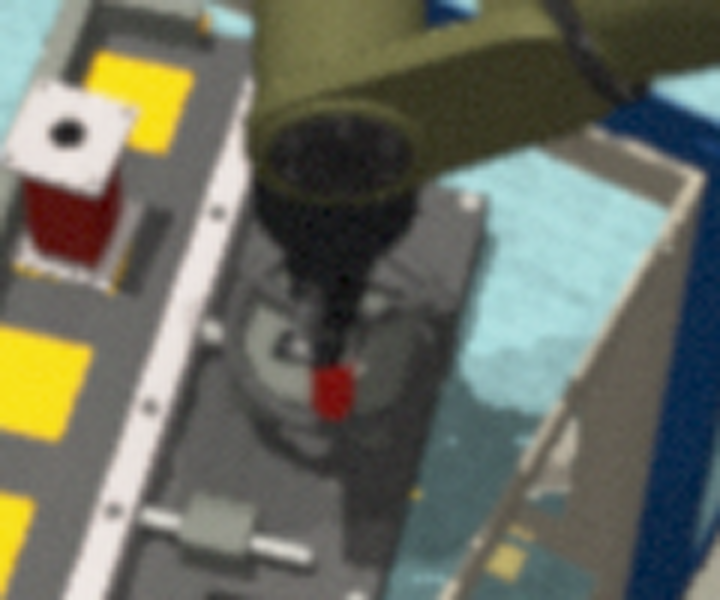

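Both views show the closed tips ending just above the knob's top, although the reported TCP says they should reach 22 mm further. I'll check by touch in small steps.

Emit:
{"method": "jog_arm", "body": {
  "plan": [
    [[0,0,0.002],0],
    [[0,0,0.002],0],
    [[0,0,0],0],
    [[0,0,0],0]
  ]
}}

```text
time_s: 4.25
tool_pos: [0.3699, 0.2858, 0.1199]
tcp_rot: [-0.492, 3.096, 0.004]
ft_force: [1.5, -1.4, 26.3]
grip_width: 0.0002
finger_force: 13.2
```

Emit:
{"method": "jog_arm", "body": {
  "plan": [
    [[0,0,0.003],0],
    [[0,0,0],0],
    [[0,0,0],0]
  ]
}}

```text
time_s: 4.5
tool_pos: [0.3719, 0.2869, 0.1196]
tcp_rot: [-0.491, 3.09, 0.008]
ft_force: [1.5, -2.4, 51.0]
grip_width: -0.0
finger_force: 25.1
```

Touch confirms it: the tips meet the knob top (0.137) at TCP z ≈ 0.120. The true tips are about 39 mm short of where the reported TCP and tip reach put them. I'll correct every height by −39 mm.

Emit:
{"method": "jog_arm", "body": {
  "plan": [
    [[0,0,-0.012],0],
    [[0,0,0],0],
    [[0,0,0],0],
    [[0,0,0],0],
    [[0,0,0],0],
    [[0,0,0],0]
  ],
  "jaw": 60
}}

```text
time_s: 5.0
tool_pos: [0.3675, 0.2845, 0.1254]
tcp_rot: [0.493, -3.102, 0.001]
ft_force: [-0.9, 0.1, 0.2]
grip_width: 0.0655
finger_force: 0.0
```

Emit:
{"method": "jog_arm", "body": {
  "plan": [
    [[0,0,0.015],0],
    [[0,0,0.015],0],
    [[0,0,0.015],0],
    [[0,0,0],0],
    [[0,0,0],0]
  ]
}}

```text
time_s: 5.42
tool_pos: [0.3674, 0.2844, 0.0806]
tcp_rot: [0.493, -3.101, 0.001]
ft_force: [-0.4, 0.5, 1.4]
grip_width: 0.0657
finger_force: 0.0
```

Emit:
{"method": "jog_arm", "body": {
  "plan": [
    [[0,0,0],0],
    [[0,0,0],0],
    [[0,0,0],0],
    [[0,0,0],0],
    [[0,0,0],0],
    [[0,0,0],0]
  ],
  "jaw": 255,
  "newtons": 40
}}

```text
time_s: 5.92
tool_pos: [0.3678, 0.2865, 0.0822]
tcp_rot: [-0.493, 3.101, 0.006]
ft_force: [-5.6, 14.4, 5.2]
grip_width: 0.0212
finger_force: 39.7
```

Knob gripped at 21 mm. Winding back (θ from 440° to 0).

Emit:
{"method": "jog_arm", "body": {
  "plan": [
    [[0.0171,-0.0066,0],0],
    [[0.0134,-0.0125,0],0],
    [[0.0077,-0.0166,0],0],
    [[0.001,-0.0183,0],0],
    [[-0.006,-0.0173,0],0],
    [[-0.012,-0.0138,0],0]
  ]
}}

```text
time_s: 6.42
tool_pos: [0.3739, 0.1965, 0.082]
tcp_rot: [-0.494, 3.101, 0.001]
ft_force: [4.0, 23.5, -1.4]
grip_width: 0.021
finger_force: 40.8
```

```bash
python3 - <<'E'
from h import *
s=st()
M=R.from_rotvec(s['tcp_rot']).as_matrix()
k=M.T@(np.array(s['tool_pos'])-[.3893,.243,0]);print(k,np.degrees(np.arctan2(k[1],k[0])))
E
```

```text
{'time_s': 6.4167, 'joint_positions': [0.3969, 0.1903, 2.0014, 0.0006, 0.9486, -1.49], 'tool_pos': [0.3739, 0.1965, 0.082], 'tcp_rot': [-0.4938, 3.1014, 0.0012], 'ft_force': [4.0447, 23.4706, -1.4223], 'grip_width': 0.021, 'finger_force': 40.7994}
[[-0.951, -0.311, 0.001], [-0.311, 0.951, 0.001], [-0.001, 0.001, -1.0]]
[ 0.02902102 -0.03934574 -0.08208292] -53.58788552808366
```

Emit:
{"method": "jog_arm", "body": {
  "plan": [
    [[-0.0163,-0.0083,0],0],
    [[-0.0182,-0.0016,0],0],
    [[-0.0175,0.0054,0],0],
    [[-0.0142,0.0115,0],0],
    [[-0.0089,0.016,0],0],
    [[-0.0022,0.0182,0],0],
    [[0.0047,0.0177,0],0]
  ]
}}

```text
time_s: 7.0
tool_pos: [0.4236, 0.2757, 0.0818]
tcp_rot: [0.493, -3.099, 0.003]
ft_force: [-19.2, -21.0, 19.9]
grip_width: 0.0209
finger_force: 43.5
```

Emit:
{"method": "jog_arm", "body": {
  "plan": [
    [[0.011,0.0146,0],0],
    [[0.0157,0.0094,0],0],
    [[0.0181,0.0029,0],0],
    [[0.0178,-0.0041,0],0],
    [[0.015,-0.0105,0],0],
    [[0.01,-0.0154,0],0],
    [[0.0035,-0.018,0],0],
    [[0,0,0],0]
  ]
}}

```text
time_s: 7.67
tool_pos: [0.3428, 0.2281, 0.082]
tcp_rot: [0.491, -3.101, -0.008]
ft_force: [-22.0, 11.5, 14.8]
grip_width: 0.0211
finger_force: 44.0
```

```bash
python3 - <<'E'
from h import *
s=st()
M=R.from_rotvec(s['tcp_rot']).as_matrix()
k=M.T@(np.array(s['tool_pos'])-[.3893,.243,0]);print(k,np.degrees(np.arctan2(k[1],k[0])))
E
```

```text
{'time_s': 7.6667, 'joint_positions': [0.4944, 0.1688, 2.0279, 0.007, 0.9452, -1.3944], 'tool_pos': [0.3428, 0.2281, 0.082], 'tcp_rot': [0.4908, -3.1009, -0.0084], 'ft_force': [-21.966, 11.5483, 14.7999], 'grip_width': 0.0211, 'finger_force': 43.9726}
[[-0.951, -0.309, -0.003], [-0.309, 0.951, 0.005], [0.001, 0.006, -1.0]]
[ 0.04897431  0.00061201 -0.08192818] 0.71596052631366
```

Emit:
{"method": "jog_arm", "body": {
  "plan": [
    [[-0.001,-0.004,0],0],
    [[0,0,0],0],
    [[0,0,0],0]
  ]
}}

```text
time_s: 7.92
tool_pos: [0.3447, 0.2279, 0.0821]
tcp_rot: [0.492, -3.101, -0.014]
ft_force: [-31.2, 45.5, 12.7]
grip_width: 0.021
finger_force: 45.3
```

```bash
python3 - <<'E'
from h import *
s=st()
M=R.from_rotvec(s['tcp_rot']).as_matrix()
k=M.T@(np.array(s['tool_pos'])-[.3893,.243,0]);print(k,np.degrees(np.arctan2(k[1],k[0])),M.T@s['ft_force'])
d=shot('top','t4.png');a=d['pixels'][150:280,110:260,::-1];cv2.imwrite('pics/t4c.png',cv2.resize(a,None,fx=4,fy=4,interpolation=cv2.INTER_CUBIC))
E
```

```text
{'time_s': 7.9167, 'joint_positions': [0.4898, 0.171, 2.0249, 0.0109, 0.9446, -1.4018], 'tool_pos': [0.3447, 0.2279, 0.0821], 'tcp_rot': [0.4916, -3.101, -0.0137], 'ft_force': [-31.2029, 45.5277, 12.6883], 'grip_width': 0.021, 'finger_force': 45.2736}
[[-0.951, -0.309, -0.003], [-0.309, 0.951, 0.008], [0.0, 0.009, -1.0]]
[ 0.04707496  0.00015781 -0.08207448] 0.1920780136660063 [ 15.59869504  53.05671846 -12.20855669]
```

View pics/t4c.png

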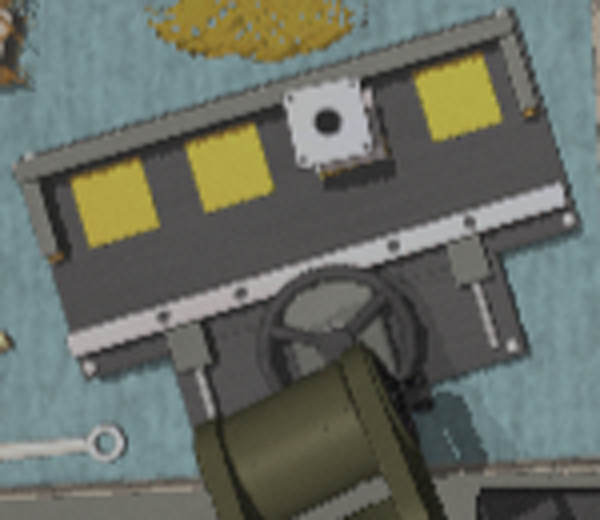

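The carriage is against its blocks: the wheel gave a hard 53 N reaction at θ≈0, and the bar sits against the gearbox blocks in the picture. I'll release and travel to the blue cart.

Emit:
{"method": "jog_arm", "body": {
  "plan": [
    [[0,0.004,0],0],
    [[0,0,0],0],
    [[0,0,0],0]
  ]
}}

```text
time_s: 8.22
tool_pos: [0.3444, 0.2286, 0.082]
tcp_rot: [0.494, -3.101, -0.003]
ft_force: [-19.4, 6.8, 19.2]
grip_width: 0.0209
finger_force: 44.2
```

Emit:
{"method": "jog_arm", "body": {
  "plan": [
    [[0,0,0],0],
    [[0,0,0],0],
    [[0,0,0],0],
    [[0,0,0],0],
    [[0,0,-0.04],0],
    [[0,0,-0.04],0],
    [[0,0,-0.04],0],
    [[0,0,-0.04],0]
  ],
  "jaw": 40
}}

```text
time_s: 8.88
tool_pos: [0.3453, 0.2273, 0.243]
tcp_rot: [0.493, -3.103, 0.0]
ft_force: [-0.1, 0.6, -0.3]
grip_width: 0.0723
finger_force: 0.0
```

Emit:
{"method": "jog_arm", "body": {
  "plan": [
    [[0,-0.04,0],0],
    [[0,-0.04,0],0],
    [[0,-0.04,0],0],
    [[0,-0.04,0],0],
    [[0,-0.04,0],0],
    [[0,-0.04,0],0],
    [[0,-0.04,0],0],
    [[0.016,-0.038,0],0]
  ]
}}

```text
time_s: 9.55
tool_pos: [0.4301, -0.0818, 0.2409]
tcp_rot: [-0.493, 3.102, -0.0]
ft_force: [1.5, -0.2, -0.2]
grip_width: 0.0721
finger_force: 0.0
```

Emit:
{"method": "jog_arm", "body": {
  "plan": [
    [[0,0,0],5],
    [[0,0,0],4],
    [[0,0,0],0],
    [[0,0,0],0]
  ]
}}

```text
time_s: 9.88
tool_pos: [0.429, -0.0797, 0.2409]
tcp_rot: [0.251, -3.131, 0.0]
ft_force: [-0.6, 0.5, -0.7]
grip_width: 0.0719
finger_force: 0.0
```

```bash
python3 - <<'E'
from h import *
st()
d=shot('wrist','w5.png');lying(d,.044,300)
t=shot('top');lying(t,.044,200)
m=red(t)
for a,c,mm in blobs(mask(t,(125,80,50),(155,255,255)),60): print('purple',a,c,ray(t,c,.09))
tgt(.43,-.083,.2,8.7)
for z in(.137,): 
    print([ (a,c,ray(t,c,.125)) for a,c,_ in blobs(m,20) if abs(c[0]-180)<40])
E
```

```text
{'time_s': 9.8833, 'joint_positions': [-0.2677, 0.0202, 1.7816, -0.0001, 1.34, -1.9987], 'tool_pos': [0.429, -0.0797, 0.2409], 'tcp_rot': [0.2513, -3.1313, 0.0], 'ft_force': [-0.5948, 0.5238, -0.7209], 'grip_width': 0.0719, 'finger_force': 0.0}
[[-0.987, -0.159, -0.0], [-0.159, 0.987, -0.0], [0.0, 0.0, -1.0]]
red 2251 [ 47.3 192.5] [ 0.5114 -0.3148  6.7977 80.3929 40.3942]
red 2177 [256.5 192.7] [ 4.72700e-01 -7.54000e-02  9.18610e+00  7.88635e+01  3.92595e+01]
red 1909 [134.3 234.4] [ 0.5497 -0.2128 15.0546 79.894  40.0297]
red 316 [343.7 186.1] [ 0.5474 -0.213  14.4229 79.0718 38.6366]
red 318 [375.9 198.7] [ 0.5104 -0.3135  6.503  78.9297 38.9167]
red 205 [297.5 206.4] [ 4.71600e-01 -7.18000e-02  6.17900e-01  8.02916e+01  3.71650e+01]
shift [-0.0004 -0.0038  0.041 ] turn 0.53 yaw now 9.23
[(np.int32(128), array([167.6484375,  52.546875 ]), array([0.92796431, 0.32520418, 0.125     ])), (np.int32(46), array([197.06521739, 252.13043478]), array([0.34579081, 0.22658361, 0.125     ]))]
```

View pics/w5.png

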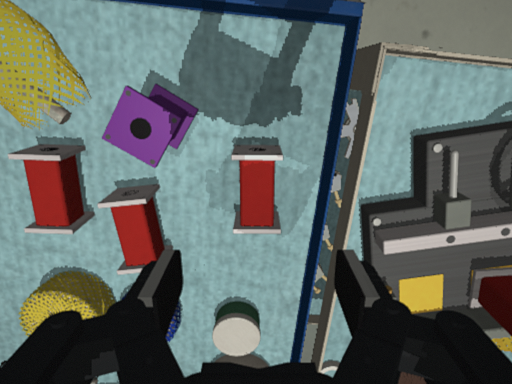

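The pillars are seen as expected. Target B1's waist is at pixel (256,193), i.e. world (0.473,−0.075) with its axis at 9.2°. I'll grip its near flange at (0.429,−0.082).

Emit:
{"method": "jog_arm", "body": {
  "plan": [
    [[0,-0.003,0.04],0],
    [[0,0,0.04],0],
    [[0,0,0.04],0],
    [[0,0,0.04],0],
    [[0,0,0.04],0],
    [[0,0,0.03],0],
    [[0,0,0],0],
    [[0,0,0],0]
  ],
  "newtons": 40
}}

```text
time_s: 10.65
tool_pos: [0.4291, -0.0822, 0.0109]
tcp_rot: [0.251, -3.129, -0.001]
ft_force: [-0.1, -0.7, 1.3]
grip_width: 0.0722
finger_force: 0.0
```

```bash
python3 - <<'E'
from h import *
st();tgt(.4293,-.0824,-.014,9.2)
d=shot('wrist','w6.png')
E
```

```text
{'time_s': 10.65, 'joint_positions': [-0.273, 0.3583, 1.9985, -0.0001, 0.7873, -2.0038], 'tool_pos': [0.4291, -0.0822, 0.0109], 'tcp_rot': [0.2509, -3.1292, -0.0013], 'ft_force': [-0.0897, -0.6662, 1.2885], 'grip_width': 0.0722, 'finger_force': 0.0}
[[-0.987, -0.159, -0.002], [-0.159, 0.987, 0.001], [0.002, 0.001, -1.0]]
shift [-0.0002 -0.0003  0.0249] turn -0.03 yaw now 9.17
```

View pics/w6.png

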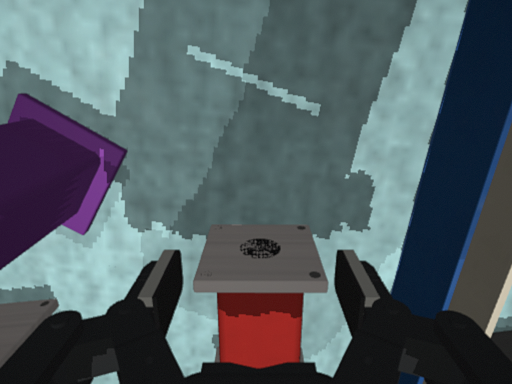

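The flange sits centred between the pads. Down 25 mm and close.

Emit:
{"method": "jog_arm", "body": {
  "plan": [
    [[0,0,0.013],0],
    [[0,0,0.012],0],
    [[0,0,0],0]
  ]
}}

```text
time_s: 10.95
tool_pos: [0.4301, -0.0826, -0.0131]
tcp_rot: [-0.25, 3.13, -0.001]
ft_force: [0.5, 0.7, -0.6]
grip_width: 0.0721
finger_force: 0.0
```

Emit:
{"method": "jog_arm", "body": {
  "plan": [
    [[0,0,0],0],
    [[0,0,0],0],
    [[0,0,0],0],
    [[0,0,0],0]
  ],
  "jaw": 255,
  "newtons": 30
}}

```text
time_s: 11.28
tool_pos: [0.4306, -0.0828, -0.012]
tcp_rot: [-0.249, 3.129, -0.001]
ft_force: [-1.4, 0.8, 5.9]
grip_width: 0.0556
finger_force: 30.6
```

```bash
python3 - <<'E'
import numpy as np
r=np.hypot(91,28);a0=np.degrees(np.arctan2(28,91))
f=np.radians(a0+np.linspace(0,90,17));p=np.c_[r*np.cos(f),r*np.sin(f)]
print(np.diff(p,axis=0).round(1).tolist())
E
```

```text
[[-3.2, 8.8], [-4.0, 8.4], [-4.8, 8.0], [-5.6, 7.5], [-6.3, 6.9], [-6.9, 6.2], [-7.5, 5.5], [-8.0, 4.8], [-8.5, 4.0], [-8.8, 3.1], [-9.1, 2.2], [-9.2, 1.3], [-9.3, 0.4], [-9.3, -0.5], [-9.2, -1.4], [-9.1, -2.3]]
```

Emit:
{"method": "jog_arm", "body": {
  "plan": [
    [[-0.003,0,-0.009],0],
    [[-0.004,0,-0.0085],0],
    [[-0.005,0,-0.008],0],
    [[-0.0055,0,-0.0075],0],
    [[-0.0065,0,-0.007],0],
    [[-0.007,0,-0.0065],0],
    [[0,0,0],0]
  ]
}}

```text
time_s: 11.87
tool_pos: [0.4621, -0.0778, 0.034]
tcp_rot: [-0.249, 3.129, -0.001]
ft_force: [0.5, -1.2, -3.6]
grip_width: 0.0557
finger_force: 33.4
```

```bash
python3 - <<'E'
from h import *
st();d=shot('wrist','w7.png')
E
```

```text
{'time_s': 11.8667, 'joint_positions': [-0.2449, 0.3666, 1.909, 0.0001, 0.8631, -1.9744], 'tool_pos': [0.4621, -0.0778, 0.034], 'tcp_rot': [-0.2487, 3.129, -0.0014], 'ft_force': [0.5441, -1.1504, -3.6466], 'grip_width': 0.0557, 'finger_force': 33.388}
[[-0.987, -0.158, 0.003], [-0.158, 0.987, -0.001], [-0.003, -0.001, -1.0]]
```

View pics/w7.png

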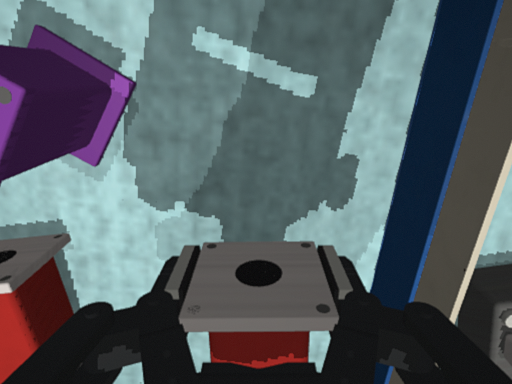

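The pillar is following and tilting in the grip. I'll continue the arc.

Emit:
{"method": "jog_arm", "body": {
  "plan": [
    [[-0.0075,0,-0.0055],0],
    [[-0.008,0,-0.005],0],
    [[-0.0085,0,-0.004],0],
    [[-0.009,0,-0.003],0],
    [[-0.009,0,-0.002],0],
    [[0,0,0],0]
  ]
}}

```text
time_s: 12.42
tool_pos: [0.5035, -0.0709, 0.0526]
tcp_rot: [-0.249, 3.13, -0.001]
ft_force: [-0.5, 0.2, -4.3]
grip_width: 0.0555
finger_force: 33.4
```

Emit:
{"method": "jog_arm", "body": {
  "plan": [
    [[-0.009,0,-0.0015],0],
    [[-0.0095,0,-0.0005],0],
    [[-0.009,0,0.0005],0],
    [[-0.009,0,0.0015],0],
    [[-0.009,0,0.0025],0],
    [[0,0,0],0],
    [[0,0,0],0]
  ]
}}

```text
time_s: 13.0
tool_pos: [0.5464, -0.0638, 0.0489]
tcp_rot: [0.249, -3.131, -0.0]
ft_force: [0.1, 0.1, -3.9]
grip_width: 0.0554
finger_force: 33.4
```

```bash
python3 - <<'E'
from h import *
st();d=shot('wrist','w8.png');s=shot('scene')
a=cv2.resize(s['pixels'][130:230,230:350,::-1],(461,384),interpolation=cv2.INTER_CUBIC)
cv2.imwrite('pics/m8.png',cv2.resize(np.hstack([d['pixels'][:,:,::-1],a]),(800,316)))
E
```

```text
{'time_s': 13.0, 'joint_positions': [-0.1828, 0.4932, 1.6702, -0.0001, 0.9793, -1.9121], 'tool_pos': [0.5464, -0.0638, 0.0489], 'tcp_rot': [0.2487, -3.1307, -0.0003], 'ft_force': [0.1141, 0.0757, -3.9007], 'grip_width': 0.0554, 'finger_force': 33.3612}
[[-0.987, -0.158, -0.001], [-0.158, 0.987, 0.0], [0.001, 0.0, -1.0]]
```

View pics/m8.png

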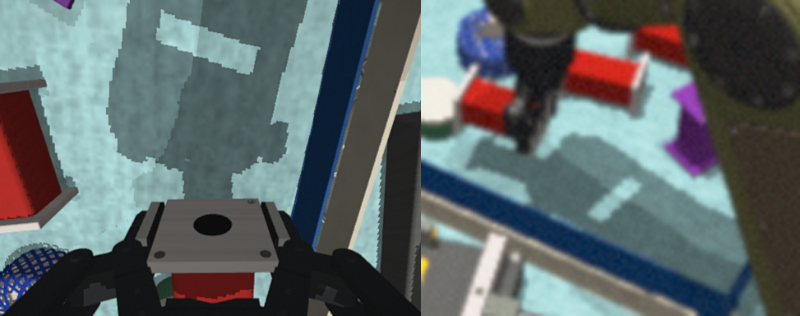

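The pads carry the full weight (3.9 N) and friction holds the pillar only partly tilted. I'll back away from the tin, cut the grip to 20 N, and let gravity swing it down with brisk up moves.

Emit:
{"method": "jog_arm", "body": {
  "plan": [
    [[0.03,0,-0.03],0],
    [[0.03,0,-0.03],0],
    [[0,0,0],0],
    [[0,0,0],0]
  ],
  "newtons": 20
}}

```text
time_s: 13.43
tool_pos: [0.4882, -0.0737, 0.1102]
tcp_rot: [-0.247, 3.128, -0.002]
ft_force: [-0.0, 0.3, -4.0]
grip_width: 0.0555
finger_force: 33.4
```

Emit:
{"method": "jog_arm", "body": {
  "plan": [
    [[0,0,-0.04],0],
    [[0,0,0.04],0],
    [[0,0,-0.04],0],
    [[0,0,0.04],0],
    [[0,0,-0.04],0],
    [[0,0,0],0],
    [[0,0,0],0]
  ]
}}

```text
time_s: 14.02
tool_pos: [0.4891, -0.0733, 0.1484]
tcp_rot: [-0.248, 3.131, -0.0]
ft_force: [-0.2, -0.2, -4.5]
grip_width: 0.0554
finger_force: 34.6
```

```bash
cat >> h.py <<'E'
def flange(d,half=.028):
    "fit tilt of gripped end flange: outer face quad seen by the wrist camera; prints aspect"
    s=arm.state();M=R.from_rotvec(s['tcp_rot']).as_matrix();o=np.array(s['tool_pos'])
    r=red(d);h=cv2.cvtColor(d['pixels'],cv2.COLOR_RGB2HSV)
    for p in range(0,95,10):  # p: pillar tilt, 90 = upright; outer-face corners in tool frame
        a=np.radians(p);n=np.array([np.cos(a),0,-np.sin(a)]);u=np.array([np.sin(a),0,np.cos(a)])
        c=np.array([0,0,-.038])+.003*n
        print(p,[proj(d,o+M@(c+i*half*u+j*half*np.array([0,1,0]))).round().tolist() for i,j in((1,-1),(1,1),(-1,1),(-1,-1))])
E
python3 - <<'E'
from h import *
st();d=shot('wrist','w9.png');flange(d)
d['pose'];cv2.imwrite('pics/w9c.png',d['pixels'][180:,120:400,::-1])
E
```

```text
{'time_s': 14.0167, 'joint_positions': [-0.2228, 0.2439, 1.7534, 0.0, 1.1432, -1.9519], 'tool_pos': [0.4891, -0.0733, 0.1484], 'tcp_rot': [-0.2483, 3.1307, -0.0005], 'ft_force': [-0.1598, -0.2328, -4.4545], 'grip_width': 0.0554, 'finger_force': 34.5992}
[[-0.987, -0.158, 0.001], [-0.158, 0.987, -0.0], [-0.001, -0.0, -1.0]]
0 [[206.0, 243.0], [314.0, 243.0], [338.0, 318.0], [182.0, 318.0]]
10 [[205.0, 235.0], [314.0, 235.0], [337.0, 329.0], [183.0, 329.0]]
20 [[204.0, 229.0], [315.0, 229.0], [336.0, 338.0], [184.0, 338.0]]
30 [[202.0, 223.0], [317.0, 223.0], [334.0, 345.0], [186.0, 345.0]]
40 [[201.0, 219.0], [318.0, 219.0], [332.0, 349.0], [188.0, 349.0]]
50 [[199.0, 216.0], [320.0, 216.0], [329.0, 350.0], [190.0, 350.0]]
60 [[197.0, 215.0], [322.0, 215.0], [327.0, 349.0], [192.0, 349.0]]
70 [[195.0, 216.0], [324.0, 216.0], [325.0, 346.0], [195.0, 346.0]]
80 [[193.0, 219.0], [327.0, 219.0], [323.0, 341.0], [197.0, 341.0]]
90 [[191.0, 224.0], [329.0, 224.0], [320.0, 335.0], [199.0, 335.0]]
```

View pics/w9.png

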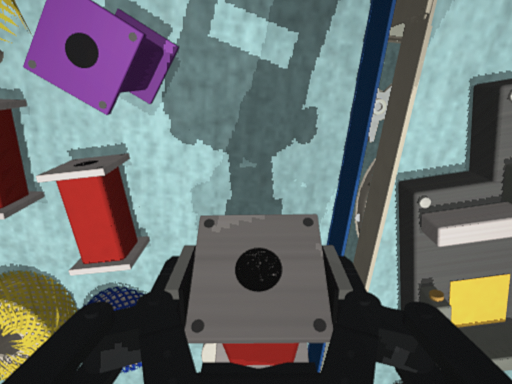

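Tilt is about 40° by the flange's perspective, and the grip still reads 34 N. I'll re-command it lighter and shake again.

Emit:
{"method": "jog_arm", "body": {
  "plan": [
    [[0,0,0],0],
    [[0,0,0],0],
    [[0,0,0.04],0],
    [[0,0,-0.04],0],
    [[0,0,0.04],0],
    [[0,0,-0.04],0],
    [[0,0,0],0]
  ],
  "jaw": 100,
  "newtons": 20
}}

```text
time_s: 14.65
tool_pos: [0.4892, -0.0734, 0.1496]
tcp_rot: [0.248, -3.131, -0.0]
ft_force: [1.7, -0.4, -0.5]
grip_width: 0.0553
finger_force: 34.2
```

```bash
cat >> h.py <<'E'
def tilt(d,T=None):
    "fit pillar tilt in the jaws from bright grey outer face edges of the flange"
    from scipy.optimize import minimize
    s=arm.state();M=R.from_rotvec(s['tcp_rot']).as_matrix();o=np.array(s['tool_pos'])
    g=cv2.GaussianBlur(cv2.cvtColor(d['pixels'],cv2.COLOR_RGB2GRAY),(3,3),0)
    hsv=cv2.cvtColor(d['pixels'],cv2.COLOR_RGB2HSV)
    m=((hsv[:,:,1]<60)&(hsv[:,:,2]>70)).astype(np.uint8)
    def q(p):
        a=p[0];n=np.array([np.cos(a),0,-np.sin(a)]);u=np.array([np.sin(a),0,np.cos(a)])
        c=np.array([p[1],p[3],p[2]])+.003*n
        return np.array([proj(d,o+M@(c+i*.028*u+j*.028*np.array([0,1,0]))) for i,j in((1,-1),(1,1),(-1,1),(-1,-1))])
    return q,m
E
python3 - <<'E'
from h import *
st();d=shot('wrist','w10.png')
g=cv2.cvtColor(d['pixels'],cv2.COLOR_RGB2HSV)
for r in range(205,350,8):
    row=g[r];m=(row[:,1]<45)&(row[:,2]>75);x=np.where(m[150:360])[0]+150
    print(r,x.min() if len(x) else None,x.max() if len(x) else None,len(x),end=' | ')
E
```

```text
{'time_s': 14.65, 'joint_positions': [-0.223, 0.2434, 1.7508, 0.0, 1.1478, -1.9521], 'tool_pos': [0.4892, -0.0734, 0.1496], 'tcp_rot': [0.2484, -3.1314, -0.0002], 'ft_force': [1.7413, -0.3744, -0.4987], 'grip_width': 0.0553, 'finger_force': 34.2369}
[[-0.987, -0.158, -0.0], [-0.158, 0.987, 0.0], [0.0, 0.0, -1.0]]
205 355 357 3 | 213 198 359 128 | 221 198 359 128 | 229 197 357 127 | 237 196 358 128 | 245 184 356 143 | 253 181 354 146 | 261 178 353 149 | 269 174 342 153 | 277 171 346 154 | 285 167 349 159 | 293 171 346 152 | 301 190 327 138 | 309 189 328 140 | 317 188 329 142 | 325 187 330 132 | 333 186 331 146 | 341 188 328 141 | 349 202 327 109 |
```

Emit:
{"method": "jog_arm", "body": {
  "plan": [
    [[0,0,0.035],0],
    [[0,0,0.035],0],
    [[0,0,0.02],0],
    [[0,0,0],0]
  ],
  "jaw": 92
}}

```text
time_s: 15.03
tool_pos: [0.4858, -0.0727, 0.0547]
tcp_rot: [0.248, -3.126, -0.003]
ft_force: [-1.5, 0.5, -4.9]
grip_width: 0.0554
finger_force: 34.2
```

Emit:
{"method": "jog_arm", "body": {
  "plan": [
    [[0,0,0],0],
    [[0,0,0],0]
  ],
  "jaw": 90
}}

```text
time_s: 15.2
tool_pos: [0.4891, -0.0734, 0.0601]
tcp_rot: [-0.248, 3.129, -0.001]
ft_force: [-0.3, -0.8, -4.6]
grip_width: 0.0555
finger_force: 34.2
```

```bash
cat >> h.py <<'E'
def rows(d):
    "width of the grey flange face by row -> perspective ratio and extent"
    g=cv2.cvtColor(d['pixels'],cv2.COLOR_RGB2HSV);o=[]
    for r in list(range(205,245,6))+list(range(300,352,6)):
        x=np.where((g[r][150:360,1]<45)&(g[r][150:360,2]>75))[0]+150
        o.append((r,x.min() if len(x) else 0,x.max() if len(x) else 0,len(x)))
    print(*[f'{a}:{b}-{c}({n})' for a,b,c,n in o])
E
python3 - <<'E'
from h import *
st();d=shot('wrist','w11.png');rows(d)
E
```

```text
{'time_s': 15.2, 'joint_positions': [-0.223, 0.3696, 1.8249, -0.0, 0.9445, -1.9521], 'tool_pos': [0.4891, -0.0734, 0.0601], 'tcp_rot': [-0.2481, 3.1293, -0.0012], 'ft_force': [-0.2656, -0.7934, -4.6416], 'grip_width': 0.0555, 'finger_force': 34.1746}
[[-0.988, -0.158, 0.002], [-0.158, 0.988, -0.001], [-0.002, -0.001, -1.0]]
205:0-0(0) 211:199-318(120) 217:198-319(107) 223:197-320(124) 229:197-320(124) 235:196-321(126) 241:195-322(128) 300:190-327(138) 306:189-328(140) 312:189-329(141) 318:188-329(142) 324:187-330(139) 330:187-331(142) 336:186-330(145) 342:187-327(65) 348:216-307(92)
```

Emit:
{"method": "jog_arm", "body": {
  "plan": [
    [[0,0,0],0]
  ],
  "jaw": 88
}}

```text
time_s: 15.33
tool_pos: [0.4892, -0.0734, 0.0601]
tcp_rot: [-0.248, 3.129, -0.001]
ft_force: [0.3, 0.2, -4.0]
grip_width: 0.0562
finger_force: 4.4
```

Emit:
{"method": "jog_arm", "body": {
  "plan": [
    [[0,0,0],0]
  ],
  "jaw": 87
}}

```text
time_s: 15.42
tool_pos: [0.4891, -0.0734, 0.0599]
tcp_rot: [-0.248, 3.129, -0.001]
ft_force: [-0.1, 0.5, 0.8]
grip_width: 0.0561
finger_force: 0.1
```

Emit:
{"method": "jog_arm", "body": {
  "plan": [
    [[0,0,0],0]
  ],
  "jaw": 86
}}

```text
time_s: 15.5
tool_pos: [0.4889, -0.0733, 0.0595]
tcp_rot: [-0.248, 3.13, -0.001]
ft_force: [-0.7, 0.9, -0.5]
grip_width: 0.0567
finger_force: 0.4
```

```bash
python3 - <<'E'
from h import *
st();d=shot('wrist','w12.png');rows(d)
E
```

```text
{'time_s': 15.5, 'joint_positions': [-0.223, 0.3704, 1.8256, 0.0001, 0.9437, -1.9521], 'tool_pos': [0.4889, -0.0733, 0.0595], 'tcp_rot': [-0.2481, 3.1299, -0.0008], 'ft_force': [-0.6862, 0.8604, -0.5092], 'grip_width': 0.0567, 'finger_force': 0.3605}
[[-0.988, -0.158, 0.002], [-0.158, 0.988, -0.0], [-0.002, -0.001, -1.0]]
205:201-318(118) 211:200-319(120) 217:199-319(117) 223:199-320(104) 229:198-320(103) 235:198-320(95) 241:197-321(94) 300:193-325(133) 306:218-302(85) 312:218-302(85) 318:218-302(85) 324:0-0(0) 330:0-0(0) 336:0-0(0) 342:0-0(0) 348:0-0(0)
```

It let go at count 87 (88 gave a light 4.4 N hold). I'll regrip at once and look.

Emit:
{"method": "jog_arm", "body": {
  "plan": [
    [[0,0,0],0],
    [[0,0,0],0]
  ],
  "jaw": 92
}}

```text
time_s: 15.72
tool_pos: [0.4887, -0.0735, 0.059]
tcp_rot: [-0.248, 3.131, -0.001]
ft_force: [-2.6, -2.2, 6.5]
grip_width: 0.0553
finger_force: 20.6
```

```bash
python3 - <<'E'
from h import *
st();d=shot('wrist');s=shot('scene')
a=cv2.resize(s['pixels'][130:230,220:340,::-1],(461,384),interpolation=cv2.INTER_CUBIC)
cv2.imwrite('pics/m13.png',cv2.resize(np.hstack([d['pixels'][:,:,::-1],a]),(800,316)))
E
```

```text
{'time_s': 15.7167, 'joint_positions': [-0.2233, 0.3712, 1.8257, -0.0005, 0.9435, -1.952], 'tool_pos': [0.4887, -0.0735, 0.059], 'tcp_rot': [-0.2482, 3.1308, -0.0012], 'ft_force': [-2.6135, -2.1507, 6.5005], 'grip_width': 0.0553, 'finger_force': 20.6134}
[[-0.988, -0.158, 0.001], [-0.158, 0.988, -0.001], [-0.001, -0.001, -1.0]]
```

View pics/m13.png

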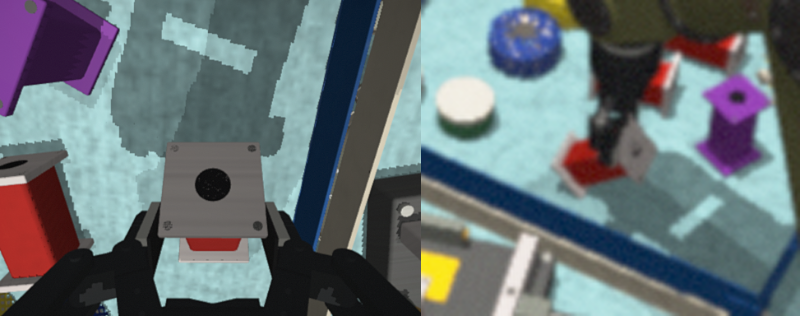

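The pillar is steeper now, with its foot on the table, and the pads hold the flange's upper edge, which is a small patch that pivots easily. I'll lift with light grip.

Emit:
{"method": "jog_arm", "body": {
  "plan": [
    [[-0.005,0,-0.01],0],
    [[-0.005,0,-0.01],0],
    [[-0.005,0,-0.01],0],
    [[0,0,0],0],
    [[0,0,0],0]
  ],
  "jaw": 89
}}

```text
time_s: 16.23
tool_pos: [0.503, -0.0708, 0.0881]
tcp_rot: [0.248, -3.132, -0.0]
ft_force: [-0.5, -0.2, -4.2]
grip_width: 0.0556
finger_force: 10.9
```

```bash
cat >> h.py <<'E'
def face(d,fn=None):
    "fit pillar outer face corners: tilt from vertical and place in tool frame, from the grey quad"
    from scipy.optimize import least_squares
    hsv=cv2.cvtColor(d['pixels'],cv2.COLOR_RGB2HSV)
    m=((hsv[:,:,1]<45)&(hsv[:,:,2]>75)).astype(np.uint8)
    m=cv2.morphologyEx(m,cv2.MORPH_OPEN,np.ones((5,5)))
    L=[]
    b=[x for x in blobs(m,3000) if 200<x[1][0]<320]
    for a,c,mm in b:
        ys=np.where(mm.any(1))[0];print('grey',a,c.round(),ys.min(),ys.max(),[(int(y),int(np.where(mm[y])[0].min()),int(np.where(mm[y])[0].max())) for y in np.linspace(ys.min()+1,ys.max()-1,12).astype(int)])
E
python3 - <<'E'
from h import *
st();d=shot('wrist','w14.png');face(d)
E
```

```text
{'time_s': 16.2333, 'joint_positions': [-0.212, 0.3532, 1.7684, 0.0001, 1.0201, -1.9412], 'tool_pos': [0.503, -0.0708, 0.0881], 'tcp_rot': [0.2485, -3.1317, -0.0001], 'ft_force': [-0.4878, -0.1795, -4.2165], 'grip_width': 0.0556, 'finger_force': 10.9312}
[[-0.987, -0.158, -0.0], [-0.158, 0.987, 0.0], [0.0, 0.0, -1.0]]
grey 15169 [259. 226.] 162 287 [(163, 199, 318), (174, 198, 319), (185, 198, 319), (196, 197, 320), (207, 197, 321), (218, 196, 321), (230, 195, 322), (241, 195, 322), (252, 195, 322), (263, 194, 323), (274, 194, 323), (286, 193, 323)]
```

Reconstruction: the pillar hangs freely, leaning 31° from vertical, with its near-bottom edge about 20 mm above the cart directly under the grip. I'll set that edge down and swing the top away from the robot, letting gravity help it upright.

Emit:
{"method": "jog_arm", "body": {
  "plan": [
    [[0,0,0.01],0],
    [[0,0,0.01],0],
    [[0,0,0.002],0],
    [[0,0,0],0]
  ]
}}

```text
time_s: 16.62
tool_pos: [0.5027, -0.0707, 0.0652]
tcp_rot: [0.248, -3.13, -0.001]
ft_force: [0.8, 0.0, -3.4]
grip_width: 0.0556
finger_force: 10.8
```

Emit:
{"method": "jog_arm", "body": {
  "plan": [
    [[-0.0095,0,0.0005],0],
    [[-0.0095,0,0.0015],0],
    [[-0.009,0,0.002],0],
    [[-0.009,0,0.003],0],
    [[-0.009,0,0.0035],0],
    [[-0.009,0,0.0045],0],
    [[0,0,0],0],
    [[0,0,0],0]
  ]
}}

```text
time_s: 17.28
tool_pos: [0.559, -0.0618, 0.0516]
tcp_rot: [-0.249, 3.129, -0.0]
ft_force: [3.6, 3.5, 5.6]
grip_width: 0.0558
finger_force: 11.6
```

```bash
cat >> h.py <<'E'
def quad(d):
    "pillar end face in the tool frame (mm) from widths of its first and last row; lean from vertical"
    hsv=cv2.cvtColor(d['pixels'],cv2.COLOR_RGB2HSV)
    m=((hsv[:,:,1]<45)&(hsv[:,:,2]>75)).astype(np.uint8)
    m=cv2.morphologyEx(m,cv2.MORPH_OPEN,np.ones((5,5)))
    K=np.array(d['camera_matrix'])
    for a,c,mm in blobs(m,3000):
        if not 200<c[0]<320: continue
        ys=np.where(mm.any(1))[0];w=[np.ptp(np.where(mm[y])[0])+1 for y in ys];xs=[np.where(mm[y])[0].mean() for y in ys]
        print('rows',ys.min(),ys.max(),'widths',w[::12])
        y=np.array([ys.min(),ys.max()]);i=np.arange(3,len(ys)-3);f=np.polyfit(ys[i],np.array(w)[i],1);W=np.polyval(f,y)
        Z=K[0,0]*.056/W;Y=(y-K[1,2])/K[1,1]*Z
        x=.085-.945*Y-.326*Z;z=-.162-.326*Y+.945*Z
        print('edges x',x.round(4),'z',z.round(4),'len',np.hypot(*(np.diff([x,z],axis=1))).round(4),'lean',np.degrees(np.arctan2(z[0]-z[1],x[0]-x[1])).round(1))
E
python3 - <<'E'
from h import *
st();d=shot('wrist','w15.png');quad(d)
E
```

```text
{'time_s': 17.2833, 'joint_positions': [-0.1755, 0.5103, 1.6354, 0.0008, 0.9932, -1.9053], 'tool_pos': [0.559, -0.0618, 0.0516], 'tcp_rot': [-0.2486, 3.129, -0.0001], 'ft_force': [3.5654, 3.5032, 5.6243], 'grip_width': 0.0558, 'finger_force': 11.5921}
[[-0.987, -0.158, 0.003], [-0.158, 0.987, 0.0], [-0.003, -0.0, -1.0]]
rows 131 298 widths [np.int64(87), np.int64(89), np.int64(89), np.int64(151), np.int64(150), np.int64(148), np.int64(146), np.int64(144), np.int64(142), np.int64(140), np.int64(154), np.int64(165), np.int64(175), np.int64(184)]
edges x [0.0574 0.0211] z [ 0.0151 -0.078 ] len [0.0999] lean 68.7
```

```bash
python3 - <<'E'
from h import *
d=shot('wrist');h=cv2.cvtColor(d['pixels'],cv2.COLOR_RGB2HSV)
s=arm.state();M=R.from_rotvec(s['tcp_rot']).as_matrix();o=np.array(s['tool_pos'])
print('col 240:',[(r,h[r,240].tolist()) for r in range(140,350,6)])
for r in range(150,345,9):
    x=np.where((h[r][:,1]<45)&(h[r][:,2]>75))[0];x=x[(x>150)&(x<370)];print(r,(x.min(),x.max(),len(x)) if len(x) else None,end='; ')
print()
for x0 in(0,.028,.056):  # upright face on the cart: top at z=.094
    z=s['tool_pos'][2]-.094
    print(x0,[proj(d,o+M@[x0+a,b,z]).round().tolist() for a in(.028,-.028) for b in(-.028,.028)])
E
```

```text
col 240: [(140, [10, 14, 113]), (146, [1, 152, 74]), (152, [1, 198, 71]), (158, [2, 205, 71]), (164, [10, 14, 106]), (170, [6, 12, 108]), (176, [10, 14, 112]), (182, [10, 14, 112]), (188, [10, 14, 111]), (194, [5, 14, 113]), (200, [15, 14, 109]), (206, [15, 14, 111]), (212, [15, 14, 113]), (218, [0, 7, 39]), (224, [60, 28, 18]), (230, [120, 12, 21]), (236, [0, 15, 17]), (242, [15, 12, 42]), (248, [30, 5, 48]), (254, [10, 14, 109]), (260, [15, 14, 111]), (266, [17, 16, 111]), (272, [15, 18, 113]), (278, [13, 16, 110]), (284, [9, 16, 109]), (290, [9, 16, 113]), (296, [90, 50, 218]), (302, [89, 52, 200]), (308, [90, 51, 200]), (314, [89, 52, 128]), (320, [77, 75, 65]), (326, [69, 96, 53]), (332, [71, 100, 56]), (338, [70, 97, 58]), (344, [70, 107, 57])]
150 (np.int64(216), np.int64(304), 26); 159 (np.int64(216), np.int64(303), 16); 168 (np.int64(183), np.int64(334), 152); 177 (np.int64(184), np.int64(333), 137); 186 (np.int64(185), np.int64(332), 148); 195 (np.int64(186), np.int64(332), 147); 204 (np.int64(186), np.int64(331), 146); 213 (np.int64(187), np.int64(330), 117); 222 (np.int64(188), np.int64(330), 100); 231 (np.int64(188), np.int64(329), 92); 240 (np.int64(189), np.int64(328), 92); 249 (np.int64(182), np.int64(335), 118); 258 (np.int64(179), np.int64(338), 159); 267 (np.int64(175), np.int64(342), 157); 276 (np.int64(171), np.int64(346), 157); 285 (np.int64(167), np.int64(350), 135); 294 (np.int64(171), np.int64(345), 31); 303 None; 312 None; 321 None; 330 None; 339 None; 
0 [[189.0, 227.0], [329.0, 227.0], [198.0, 338.0], [321.0, 338.0]]
0.028 [[184.0, 159.0], [335.0, 159.0], [194.0, 286.0], [325.0, 286.0]]
0.056 [[178.0, 79.0], [341.0, 79.0], [189.0, 227.0], [329.0, 227.0]]
```

Rows 164–292 match an upright face whose centre is 26 mm toward the robot from the tool, so the pillar stands. I'll open, shift 26 mm and regrip centred.

Emit:
{"method": "jog_arm", "body": {
  "plan": [
    [[0,0,0],0],
    [[0,0,0],0],
    [[0,0,0],0],
    [[0.013,0,0],0],
    [[0.013,0,0],0],
    [[0,0,0],0]
  ],
  "jaw": 45
}}

```text
time_s: 17.88
tool_pos: [0.5301, -0.0665, 0.0509]
tcp_rot: [0.248, -3.13, -0.001]
ft_force: [-0.9, 0.0, 0.3]
grip_width: 0.0706
finger_force: 0.0
```

Emit:
{"method": "jog_arm", "body": {
  "plan": [
    [[0,0,0],0],
    [[0,0,0],0],
    [[0,0,0],0],
    [[0,0,0],0],
    [[0,0,0],0]
  ],
  "jaw": 255,
  "newtons": 60
}}

```text
time_s: 18.3
tool_pos: [0.5325, -0.0662, 0.0519]
tcp_rot: [-0.248, 3.131, -0.0]
ft_force: [-3.0, 1.0, 7.8]
grip_width: 0.0543
finger_force: 62.6
```

```bash
cat >> h.py <<'E'
def top(d,z,x0s=(-.004,0,.004)):
    h=cv2.cvtColor(d['pixels'],cv2.COLOR_RGB2HSV);s=arm.state();M=R.from_rotvec(s['tcp_rot']).as_matrix();o=np.array(s['tool_pos'])
    g=(h[:,:,1]<45)&(h[:,:,2]>75)
    print('col230 rows',np.where(g[:,225:236].mean(1)>.5)[0][[0,-1]], [(r,np.where(g[r,150:370])[0][[0,-1]]+150) for r in range(190,250,15)])
    for x0 in x0s: print(x0,[proj(d,o+M@[x0+a,b,o[2]-z]).round().tolist() for a in(.028,-.028) for b in(-.028,.028)])
E
python3 - <<'E'
from h import *
st();d=shot('wrist');top(d,.094)
E
```

```text
{'time_s': 18.3, 'joint_positions': [-0.1919, 0.4625, 1.7093, -0.0, 0.9691, -1.9211], 'tool_pos': [0.5325, -0.0662, 0.0519], 'tcp_rot': [-0.2485, 3.1312, -0.0003], 'ft_force': [-3.0223, 1.0203, 7.803], 'grip_width': 0.0543, 'finger_force': 62.571}
[[-0.987, -0.158, 0.001], [-0.158, 0.987, -0.0], [-0.001, -0.0, -1.0]]
col230 rows [172 346] [(190, array([218, 302])), (205, array([218, 301])), (220, array([219, 301])), (235, array([190, 326]))]
-0.004 [[190.0, 236.0], [329.0, 236.0], [199.0, 345.0], [320.0, 345.0]]
0 [[190.0, 227.0], [329.0, 227.0], [198.0, 338.0], [321.0, 338.0]]
0.004 [[189.0, 218.0], [330.0, 218.0], [197.0, 331.0], [321.0, 331.0]]
```

Regripped well. I'll lift, carry to bay −138, and turn to the lane's yaw.

Emit:
{"method": "jog_arm", "body": {
  "plan": [
    [[0,0,-0.04],0],
    [[0,0,-0.04],0],
    [[0,0,-0.04],0],
    [[0,0,-0.04],0],
    [[0,0,0],-4.5],
    [[0,0,0],-4.3],
    [[0,0,0],0]
  ]
}}

```text
time_s: 18.93
tool_pos: [0.5321, -0.0662, 0.2114]
tcp_rot: [-0.494, 3.103, -0.0]
ft_force: [0.7, -0.1, -4.2]
grip_width: 0.0544
finger_force: 66.7
```

```bash
cat >> h.py <<'E'
O=np.array([.5365,.2895]);YAW=17.9
def bay(y,x=-.010):
    a=np.radians(YAW);return O+x*np.array([np.cos(a),np.sin(a)])+y*np.array([-np.sin(a),np.cos(a)])
E
python3 - <<'E'
from h import *
st();tgt(*bay(-.138),.09,YAW)
E
```

```text
{'time_s': 18.9333, 'joint_positions': [-0.192, 0.2713, 1.5637, -0.0, 1.3065, -2.0783], 'tool_pos': [0.5321, -0.0662, 0.2114], 'tcp_rot': [-0.4935, 3.1025, -0.0001], 'ft_force': [0.7155, -0.0716, -4.1782], 'grip_width': 0.0544, 'finger_force': 66.6895}
[[-0.951, -0.31, 0.0], [-0.31, 0.951, -0.0], [-0.0, -0.0, -1.0]]
shift [-0.1041  0.1988  0.1214] turn 0.18 yaw now 18.08
```

Emit:
{"method": "jog_arm", "body": {
  "plan": [
    [[-0.0174,0.0331,0],0],
    [[-0.0174,0.0331,0],0],
    [[-0.0174,0.0331,0],0],
    [[-0.0174,0.0331,0],0],
    [[-0.0174,0.0331,0],0],
    [[-0.0174,0.0333,0],0],
    [[0,0,0],0],
    [[0,0,0],0]
  ]
}}

```text
time_s: 19.6
tool_pos: [0.57, 0.1568, 0.21]
tcp_rot: [0.488, -3.101, 0.0]
ft_force: [-0.3, -0.5, -4.2]
grip_width: 0.0543
finger_force: 67.0
```

```bash
python3 - <<'E'
from h import *
st();tgt(*bay(-.138),.09,YAW);d=shot('wrist');top(d,arm.state()['tool_pos'][2]+.042)
for a,c,m in blobs(mask(d,(22,130,120),(34,255,255)),300): print('yel',a,c.round(1),ray(d,c,.038).round(4))
E
```

```text
{'time_s': 19.6, 'joint_positions': [0.2064, 0.3962, 1.4013, -0.0, 1.3463, -1.6768], 'tool_pos': [0.57, 0.1568, 0.21], 'tcp_rot': [0.4885, -3.1012, 0.0002], 'ft_force': [-0.3467, -0.5076, -4.2458], 'grip_width': 0.0543, 'finger_force': 66.9641}
[[-0.952, -0.307, -0.002], [-0.307, 0.952, -0.0], [0.002, 0.0, -1.0]]
shift [ 0.0008 -0.0014  0.12  ] turn 0.0 yaw now 17.9
col230 rows [ 63 355] [(190, array([150, 369])), (205, array([150, 364])), (220, array([150, 369])), (235, array([150, 369]))]
-0.004 [[187.0, 235.0], [325.0, 235.0], [195.0, 345.0], [317.0, 345.0]]
0 [[186.0, 226.0], [326.0, 226.0], [195.0, 338.0], [317.0, 338.0]]
0.004 [[185.0, 217.0], [327.0, 217.0], [194.0, 331.0], [318.0, 331.0]]
yel 2415 [437.3 167.5] [0.5169 0.3368 0.038 ]
yel 790 [503.1 172.2] [0.5002 0.4053 0.038 ]
yel 3042 [381.3 257.2] [0.6329 0.3261 0.038 ]
```

Emit:
{"method": "jog_arm", "body": {
  "plan": [
    [[0,-0.001,0.03],0],
    [[0,0,0.03],0],
    [[0,0,0.03],0],
    [[0,0,0.025],0],
    [[0,0,0],0],
    [[0,0,0.002],0],
    [[0,0,0],0]
  ]
}}

```text
time_s: 20.23
tool_pos: [0.571, 0.1534, 0.0956]
tcp_rot: [-0.485, 3.103, -0.0]
ft_force: [-1.1, 0.1, -4.1]
grip_width: 0.0543
finger_force: 67.0
```

Emit:
{"method": "jog_arm", "body": {
  "plan": [
    [[0,0,0.002],0],
    [[0,0,0],0]
  ]
}}

```text
time_s: 20.4
tool_pos: [0.5709, 0.1539, 0.0934]
tcp_rot: [-0.487, 3.102, 0.0]
ft_force: [0.2, 0.6, -4.6]
grip_width: 0.0547
finger_force: 67.0
```

Emit:
{"method": "jog_arm", "body": {
  "plan": [
    [[0,0,0.002],0],
    [[0,0,0],0]
  ]
}}

```text
time_s: 20.57
tool_pos: [0.5705, 0.154, 0.0906]
tcp_rot: [-0.488, 3.103, -0.0]
ft_force: [0.9, -0.1, -4.4]
grip_width: 0.0546
finger_force: 67.0
```

Emit:
{"method": "jog_arm", "body": {
  "plan": [
    [[0,0,0.002],0],
    [[0,0,0],0]
  ]
}}

```text
time_s: 20.73
tool_pos: [0.5711, 0.1543, 0.09]
tcp_rot: [-0.488, 3.101, 0.0]
ft_force: [-2.8, 0.2, 8.3]
grip_width: 0.0542
finger_force: 68.1
```

Contact at z=0.090 with the pillar seated. Release, rise, and travel to the next pillars.

Emit:
{"method": "jog_arm", "body": {
  "plan": [
    [[0,0,-0.001],0],
    [[0,0,0],0],
    [[0,0,0],0],
    [[0,0,0],0],
    [[0,0,-0.04],0],
    [[0,0,-0.04],0],
    [[0,0,-0.04],0],
    [[0,0,-0.03],0]
  ],
  "jaw": 50
}}

```text
time_s: 21.4
tool_pos: [0.5707, 0.154, 0.243]
tcp_rot: [-0.487, 3.101, 0.0]
ft_force: [0.8, -0.1, 0.1]
grip_width: 0.0688
finger_force: 0.0
```

Emit:
{"method": "jog_arm", "body": {
  "plan": [
    [[0.0204,-0.035,0],0],
    [[0.0204,-0.035,0],0],
    [[0.0204,-0.035,0],0],
    [[0.0204,-0.035,0],0],
    [[0.0204,-0.035,0],0],
    [[0.0204,-0.035,0],0],
    [[0.0204,-0.035,0],0],
    [[0.0204,-0.035,0],0]
  ]
}}

```text
time_s: 22.07
tool_pos: [0.5002, -0.1644, 0.2396]
tcp_rot: [-0.488, 3.103, -0.0]
ft_force: [1.7, 0.3, -0.6]
grip_width: 0.0689
finger_force: 0.0
```

Emit:
{"method": "jog_arm", "body": {
  "plan": [
    [[0.0204,-0.035,0],0],
    [[0.0204,-0.035,0],0],
    [[0.0204,-0.035,0],0],
    [[0.0204,-0.035,0],0],
    [[0,0,0],5.5],
    [[0,0,0],5.5],
    [[0,0,0],0]
  ],
  "jaw": 40
}}

```text
time_s: 22.65
tool_pos: [0.466, -0.3215, 0.2392]
tcp_rot: [0.179, -3.136, -0.0]
ft_force: [-0.1, 1.4, 0.5]
grip_width: 0.0719
finger_force: 0.0
```

```bash
python3 - <<'E'
from h import *
st();d=shot('wrist');L=lying(d,.047,300)
t=shot('top');lying(t,.047,150)
for a,c,m in blobs(mask(d,(125,80,50),(155,255,255)),60): print('purple',a,c,ray(d,c,.09))
for x,y,a,l,w in L:
    r=np.radians(a);n=(x-.044*np.cos(r),y-.044*np.sin(r));print('near end',np.round(n,4));tgt(*n,-.013,a)
E
```

```text
{'time_s': 22.65, 'joint_positions': [-0.6686, 0.3183, 1.4382, 0.0, 1.3855, -2.3535], 'tool_pos': [0.466, -0.3215, 0.2392], 'tcp_rot': [0.1791, -3.1362, -0.0004], 'ft_force': [-0.0576, 1.4442, 0.476], 'grip_width': 0.0719, 'finger_force': 0.0}
[[-0.994, -0.114, -0.0], [-0.114, 0.994, 0.0], [0.0, 0.0, -1.0]]
red 2175 [261.1 194.8] [ 0.5099 -0.3135  6.9047 78.3692 38.924 ]
red 1632 [340.1 230.2] [ 0.5486 -0.2129 15.9303 78.3647 39.4433]
red 320 [343.6 186.1] [ 0.5475 -0.2122 15.2543 78.2315 39.7206]
red 315 [375.9 198.6] [ 0.5102 -0.3122  7.6035 78.9317 39.3824]
purple 3806 [395.85811876 120.15055176] [ 0.40514785 -0.19978464  0.09      ]
near end [ 0.4663 -0.3188]
shift [-2.000e-04  1.900e-03  2.524e-01] turn 0.15 yaw now 7.06
near end [ 0.5063 -0.225 ]
shift [-0.0514  0.0901  0.2524] turn -8.87 yaw now 7.06
```

Nothing has moved. Descend on the near flange of the pillar at (0.510,−0.314) and close lightly (count 90).

Emit:
{"method": "jog_arm", "body": {
  "plan": [
    [[0,0.002,0.04],0],
    [[0,0,0.04],0],
    [[0,0,0.04],0],
    [[0,0,0.04],0],
    [[0,0,0.04],0],
    [[0,0,0.035],0],
    [[0,0,0.017],0],
    [[0,0,0],0]
  ]
}}

```text
time_s: 23.42
tool_pos: [0.4645, -0.317, -0.0165]
tcp_rot: [0.194, -3.131, -0.007]
ft_force: [-0.5, 0.0, -0.4]
grip_width: 0.072
finger_force: 0.0
```

Emit:
{"method": "jog_arm", "body": {
  "plan": [
    [[0,0,0],0],
    [[0,0,0],0],
    [[0,0,0],0],
    [[0,0,0],0]
  ],
  "jaw": 90,
  "newtons": 20
}}

```text
time_s: 23.75
tool_pos: [0.4666, -0.3192, -0.0113]
tcp_rot: [-0.189, 3.134, -0.002]
ft_force: [0.9, -0.4, -2.6]
grip_width: 0.0555
finger_force: 21.6
```

Emit:
{"method": "jog_arm", "body": {
  "plan": [
    [[0,0,-0.03],0],
    [[0,0,-0.04],0],
    [[0,0,-0.04],0],
    [[0,0,-0.04],0],
    [[0,0,0],0]
  ],
  "jaw": 89
}}

```text
time_s: 24.17
tool_pos: [0.4686, -0.3208, 0.1465]
tcp_rot: [-0.188, 3.126, -0.014]
ft_force: [1.6, -1.2, -2.3]
grip_width: 0.0557
finger_force: 20.0
```

Emit:
{"method": "jog_arm", "body": {
  "plan": [
    [[0,0,0.02],0],
    [[0,0,-0.02],0],
    [[0,0,0.02],0],
    [[0,0,-0.02],0],
    [[0,0,0],0],
    [[0,0,0],0]
  ]
}}

```text
time_s: 24.67
tool_pos: [0.4665, -0.3192, 0.1383]
tcp_rot: [-0.188, 3.134, -0.003]
ft_force: [0.1, -0.2, -3.7]
grip_width: 0.0557
finger_force: 20.2
```

```bash
cat >> h.py <<'E'
def lean(d):
    "least-squares fit of lean (deg), x, z of the flange's outer face in the tool frame to the grey mask"
    from scipy.optimize import minimize
    s=arm.state();M=R.from_rotvec(s['tcp_rot']).as_matrix();o=np.array(s['tool_pos'])
    h=cv2.cvtColor(d['pixels'],cv2.COLOR_RGB2HSV);g=((h[:,:,1]<45)&(h[:,:,2]>75)).astype(np.uint8)
    g=cv2.morphologyEx(g,cv2.MORPH_CLOSE,np.ones((9,9)))
    best=(0,)
    def f(p):
        a=np.radians(p[0]);u=np.array([np.cos(a),0,np.sin(a)]);q=[]
        for i,j in((1,-1),(1,1),(-1,1),(-1,-1)): q.append(proj(d,o+M@(np.array([p[1],0,p[2]])/1e3+.028*(i*u+j*np.array([0,1,0])))))
        q=np.array(q);c=q.mean(0);bi=cv2.fillConvexPoly(np.zeros(g.shape,np.uint8),(c+(q-c)*.94).round().astype(int),1)
        bo=cv2.fillConvexPoly(np.zeros(g.shape,np.uint8),(c+(q-c)*1.08).round().astype(int),1)-cv2.fillConvexPoly(np.zeros(g.shape,np.uint8),(c+(q-c)*1.01).round().astype(int),1)
        return g[bo>0].mean()-g[bi>0].mean()
    for l in range(-10,91,5):
        for x in(-15,0,15,30):
            for z in(-60,-50,-42,-34):
                v=f((l,x,z))
                if v<best[0]: best=(v,(l,x,z))
    r=minimize(f,best[1],method='Nelder-Mead',options=dict(initial_simplex=np.array(best[1])+np.array([[0,0,0],[4,0,0],[0,4,0],[0,0,4]])))
    print('lean,x,z',r.x.round(1),'score',round(r.fun,2))
E
python3 - <<'E'
from h import *
st();d=shot('wrist','w20.png');lean(d);quad(d)
E
```

```text
{'time_s': 24.6667, 'joint_positions': [-0.6649, 0.4037, 1.5647, -0.0, 1.1708, -2.3557], 'tool_pos': [0.4665, -0.3192, 0.1383], 'tcp_rot': [-0.1883, 3.1341, -0.0026], 'ft_force': [0.0816, -0.2124, -3.7493], 'grip_width': 0.0557, 'finger_force': 20.1859}
[[-0.993, -0.12, 0.002], [-0.12, 0.993, -0.002], [-0.002, -0.002, -1.0]]
lean,x,z [ 65.8   6.5 -45. ] score -0.82
rows 226 342 widths [np.int64(15), np.int64(118), np.int64(120), np.int64(104), np.int64(129), np.int64(134), np.int64(139), np.int64(143), np.int64(129), np.int64(146)]
edges x [ 0.0139 -0.0101] z [-0.0116 -0.0631] len [0.0569] lean 65.1
```

Lean is 65° from vertical. I'll lower it near the cart and loosen one count.

Emit:
{"method": "jog_arm", "body": {
  "plan": [
    [[0,0,0.035],0],
    [[0,0,0.035],0],
    [[0,0,0.02],0],
    [[0,0,0],0],
    [[0,0,0],0]
  ]
}}

```text
time_s: 25.13
tool_pos: [0.4658, -0.3187, 0.047]
tcp_rot: [0.188, -3.135, -0.002]
ft_force: [0.5, 0.3, -3.1]
grip_width: 0.0555
finger_force: 20.2
```

Emit:
{"method": "jog_arm", "body": {
  "plan": [
    [[0,0,0],0],
    [[0,0,0],0]
  ],
  "jaw": 88
}}

```text
time_s: 25.3
tool_pos: [0.467, -0.3196, 0.0494]
tcp_rot: [-0.188, 3.133, -0.003]
ft_force: [-3.1, 0.1, 3.8]
grip_width: 0.0557
finger_force: 3.5
```

```bash
python3 - <<'E'
from h import *
st();d=shot('wrist');lean(d);quad(d)
E
```

```text
{'time_s': 25.3, 'joint_positions': [-0.6649, 0.5197, 1.6267, 0.0, 0.9918, -2.3555], 'tool_pos': [0.467, -0.3196, 0.0494], 'tcp_rot': [-0.188, 3.1334, -0.0035], 'ft_force': [-3.072, 0.055, 3.7654], 'grip_width': 0.0557, 'finger_force': 3.5151}
[[-0.993, -0.12, 0.003], [-0.12, 0.993, -0.002], [-0.002, -0.002, -1.0]]
lean,x,z [ 41.    8.8 -41.7] score -0.99
rows 208 339 widths [np.int64(119), np.int64(122), np.int64(124), np.int64(126), np.int64(126), np.int64(128), np.int64(130), np.int64(132), np.int64(133), np.int64(135), np.int64(139)]
edges x [ 0.0275 -0.0156] z [-0.021  -0.0558] len [0.0554] lean 38.9
```

It swung to 41° with its foot on the cart and the grip at 3.5 N. Now the arc over the foot edge.

Emit:
{"method": "jog_arm", "body": {
  "plan": [
    [[-0.008,0,-0.003],0],
    [[-0.008,0,-0.0025],0],
    [[-0.0085,0,-0.0015],0],
    [[-0.0085,0,-0.001],0],
    [[0,0,0],0]
  ]
}}

```text
time_s: 25.77
tool_pos: [0.5009, -0.3148, 0.0561]
tcp_rot: [-0.19, 3.134, -0.002]
ft_force: [0.1, -1.4, 4.2]
grip_width: 0.0559
finger_force: 3.1
```

```bash
python3 - <<'E'
from h import *
st();d=shot('wrist');lean(d)
E
```

```text
{'time_s': 25.7667, 'joint_positions': [-0.6231, 0.5596, 1.5439, 0.0001, 1.036, -2.3149], 'tool_pos': [0.5009, -0.3148, 0.0561], 'tcp_rot': [-0.1897, 3.1342, -0.0019], 'ft_force': [0.1085, -1.4214, 4.1805], 'grip_width': 0.0559, 'finger_force': 3.1366}
[[-0.993, -0.121, 0.002], [-0.121, 0.993, -0.001], [-0.002, -0.001, -1.0]]
lean,x,z [ 36.5  11.7 -45.4] score -0.89
```

Emit:
{"method": "jog_arm", "body": {
  "plan": [
    [[0,0,-0.006],0],
    [[0,0,-0.006],0],
    [[0,0,0],0]
  ]
}}

```text
time_s: 26.07
tool_pos: [0.4988, -0.3151, 0.0685]
tcp_rot: [-0.188, 3.135, -0.001]
ft_force: [0.5, 0.0, -2.3]
grip_width: 0.0558
finger_force: 1.6
```

```bash
python3 - <<'E'
from h import *
st();d=shot('wrist');lean(d);quad(d)
E
```

```text
{'time_s': 26.0667, 'joint_positions': [-0.6254, 0.5405, 1.5409, 0.0, 1.0596, -2.316], 'tool_pos': [0.4988, -0.3151, 0.0685], 'tcp_rot': [-0.1879, 3.1354, -0.0007], 'ft_force': [0.4785, 0.0086, -2.3058], 'grip_width': 0.0558, 'finger_force': 1.5882}
[[-0.993, -0.119, 0.001], [-0.119, 0.993, -0.0], [-0.001, -0.0, -1.0]]
lean,x,z [  4.5  11.1 -32.9] score -0.9
rows 152 304 widths [np.int64(34), np.int64(82), np.int64(80), np.int64(80), np.int64(129), np.int64(128), np.int64(126), np.int64(125), np.int64(122), np.int64(120), np.int64(119), np.int64(118), np.int64(117)]
edges x [ 0.0378 -0.0045] z [ 0.0518 -0.0482] len [0.1086] lean 67.0
```

Now nearly upright (4.5°). I'll set it down, open, shift 11 mm and regrip at flange height.

Emit:
{"method": "jog_arm", "body": {
  "plan": [
    [[0,0,0.004],0],
    [[0,0,0.004],0],
    [[0,0,0.002],0],
    [[0,0,0],0],
    [[0,0,0],0]
  ]
}}

```text
time_s: 26.53
tool_pos: [0.4984, -0.3146, 0.0567]
tcp_rot: [0.188, -3.135, -0.002]
ft_force: [-0.1, -0.4, -2.7]
grip_width: 0.0561
finger_force: 2.3
```

```bash
python3 - <<'E'
from h import *
st();d=shot('wrist');lean(d)
E
```

```text
{'time_s': 26.5333, 'joint_positions': [-0.6252, 0.5564, 1.5474, 0.0002, 1.0394, -2.3158], 'tool_pos': [0.4984, -0.3146, 0.0567], 'tcp_rot': [0.188, -3.1348, -0.0018], 'ft_force': [-0.1012, -0.4019, -2.6754], 'grip_width': 0.0561, 'finger_force': 2.3445}
[[-0.993, -0.119, -0.001], [-0.119, 0.993, 0.001], [0.001, 0.001, -1.0]]
lean,x,z [ -2.7  12.9 -45. ] score -0.94
```

Emit:
{"method": "jog_arm", "body": {
  "plan": [
    [[0,0,0.003],0],
    [[0,0,0.003],0],
    [[0,0,0],0]
  ]
}}

```text
time_s: 26.83
tool_pos: [0.4988, -0.3149, 0.051]
tcp_rot: [0.188, -3.136, -0.0]
ft_force: [-0.5, -1.2, -2.0]
grip_width: 0.056
finger_force: 2.5
```

```bash
python3 - <<'E'
from h import *
st();d=shot('wrist');lean(d);top(d,.094,(.008,.012))
E
```

```text
{'time_s': 26.8333, 'joint_positions': [-0.6252, 0.5646, 1.5499, 0.0, 1.0272, -2.3158], 'tool_pos': [0.4988, -0.3149, 0.051], 'tcp_rot': [0.1882, -3.1358, -0.0002], 'ft_force': [-0.5207, -1.195, -1.995], 'grip_width': 0.056, 'finger_force': 2.4539}
[[-0.993, -0.12, -0.0], [-0.12, 0.993, 0.0], [0.0, 0.0, -1.0]]
lean,x,z [  5.6  11.6 -47.1] score -0.85
col230 rows [ 45 327] [(190, array([216, 300])), (205, array([190, 327])), (220, array([187, 330])), (235, array([188, 369]))]
0.008 [[188.0, 209.0], [331.0, 209.0], [197.0, 325.0], [322.0, 326.0]]
0.012 [[187.0, 200.0], [332.0, 200.0], [196.0, 318.0], [323.0, 318.0]]
```

Emit:
{"method": "jog_arm", "body": {
  "plan": [
    [[0,0,0],0],
    [[0,0,0],0],
    [[0,0,0],0],
    [[0.01,0,0],0],
    [[0,0,0],0],
    [[0,0,0],0]
  ],
  "jaw": 50
}}

```text
time_s: 27.38
tool_pos: [0.4884, -0.3163, 0.0515]
tcp_rot: [0.187, -3.136, -0.0]
ft_force: [0.5, 0.1, -0.4]
grip_width: 0.0685
finger_force: 0.0
```

```bash
python3 - <<'E'
from h import *
st();d=shot('wrist','w25.png');lean(d);top(d,.094)
E
```

```text
{'time_s': 27.3833, 'joint_positions': [-0.6376, 0.5485, 1.5745, 0.0, 1.0187, -2.3276], 'tool_pos': [0.4884, -0.3163, 0.0515], 'tcp_rot': [0.1871, -3.1359, -0.0002], 'ft_force': [0.4957, 0.1367, -0.4035], 'grip_width': 0.0685, 'finger_force': 0.0}
[[-0.993, -0.119, -0.0], [-0.119, 0.993, 0.0], [0.0, 0.0, -1.0]]
lean,x,z [  3.4   1.2 -47. ] score -0.94
col230 rows [ 68 345] [(190, array([216, 300])), (205, array([218, 300])), (220, array([217, 299])), (235, array([189, 328]))]
-0.004 [[190.0, 237.0], [329.0, 237.0], [198.0, 346.0], [320.0, 346.0]]
0 [[189.0, 228.0], [329.0, 228.0], [198.0, 339.0], [321.0, 339.0]]
0.004 [[189.0, 219.0], [330.0, 219.0], [197.0, 332.0], [321.0, 332.0]]
```

Standing free, centred within 2 mm. Grip and lift.

Emit:
{"method": "jog_arm", "body": {
  "plan": [
    [[0,0,0],0],
    [[0,0,0],0],
    [[0,0,0],0],
    [[0,0,0],0],
    [[0,0,-0.04],0],
    [[0,0,-0.04],0],
    [[0,0,-0.04],0],
    [[0,0,-0.04],0]
  ],
  "jaw": 255,
  "newtons": 60
}}

```text
time_s: 28.1
tool_pos: [0.4885, -0.3157, 0.2129]
tcp_rot: [0.188, -3.135, -0.001]
ft_force: [1.0, -1.1, -3.8]
grip_width: 0.0546
finger_force: 66.0
```

Emit:
{"method": "jog_arm", "body": {
  "plan": [
    [[0,0,0],-5.5],
    [[0,0,0],-5.5],
    [[0,0,0],0]
  ]
}}

```text
time_s: 28.35
tool_pos: [0.4889, -0.316, 0.2115]
tcp_rot: [0.495, -3.102, 0.0]
ft_force: [0.6, -0.2, -2.7]
grip_width: 0.0545
finger_force: 66.0
```

```bash
python3 - <<'E'
from h import *
st();tgt(*bay(.046),.09,YAW);tgt(*bay(.138),.09,YAW);d=shot('wrist');lean(d)
E
```

```text
{'time_s': 28.35, 'joint_positions': [-0.6367, 0.3736, 1.429, -0.0, 1.339, -2.5239], 'tool_pos': [0.4889, -0.316, 0.2115], 'tcp_rot': [0.495, -3.1023, 0.0001], 'ft_force': [0.5847, -0.175, -2.6787], 'grip_width': 0.0545, 'finger_force': 65.998}
[[-0.95, -0.311, 0.0], [-0.311, 0.95, -0.0], [0.0, -0.0, -1.0]]
shift [-0.2239  0.6066  0.1214] turn 0.23 yaw now 18.13
shift [-0.2242  0.6986  0.1214] turn 0.23 yaw now 18.13
lean,x,z [ 11.9   0.6 -48.9] score -0.92
```

Emit:
{"method": "jog_arm", "body": {
  "plan": [
    [[-0.0125,0.0388,0],0],
    [[-0.0125,0.0388,0],0],
    [[-0.0125,0.0388,0],0],
    [[-0.0125,0.0388,0],0],
    [[-0.0125,0.0388,0],0],
    [[-0.0125,0.0388,0],0],
    [[-0.0125,0.0388,0],0],
    [[-0.0125,0.0388,0],0]
  ]
}}

```text
time_s: 29.07
tool_pos: [0.4882, 0.0119, 0.2109]
tcp_rot: [0.481, -3.104, -0.0]
ft_force: [1.4, -1.0, -3.8]
grip_width: 0.0543
finger_force: 66.2
```

Emit:
{"method": "jog_arm", "body": {
  "plan": [
    [[-0.0125,0.0388,0],0],
    [[-0.0125,0.0388,0],0],
    [[-0.0125,0.0388,0],0],
    [[-0.0125,0.0388,0],0],
    [[-0.0125,0.0388,0],0],
    [[-0.0125,0.0388,0],0],
    [[-0.0125,0.0388,0],0],
    [[-0.0125,0.0388,0],0]
  ]
}}

```text
time_s: 29.73
tool_pos: [0.4881, 0.3381, 0.2106]
tcp_rot: [0.482, -3.103, 0.001]
ft_force: [1.5, -0.3, -3.1]
grip_width: 0.0546
finger_force: 66.2
```

Emit:
{"method": "jog_arm", "body": {
  "plan": [
    [[-0.0125,0.0388,0],0],
    [[-0.0115,0.0388,0],0],
    [[0,0,0],0],
    [[0,0,0],0]
  ]
}}

```text
time_s: 30.07
tool_pos: [0.4869, 0.4188, 0.2095]
tcp_rot: [0.487, -3.101, 0.002]
ft_force: [-0.1, -0.3, -3.2]
grip_width: 0.0542
finger_force: 66.5
```

```bash
python3 - <<'E'
from h import *
st();tgt(*bay(.138),.09,YAW);d=shot('wrist');lean(d)
t=shot('top');lying(t,.047,150)
E
```

```text
{'time_s': 30.0667, 'joint_positions': [0.6534, 0.514, 1.2336, -0.0, 1.3967, -1.2288], 'tool_pos': [0.4869, 0.4188, 0.2095], 'tcp_rot': [0.4867, -3.1012, 0.0021], 'ft_force': [-0.0876, -0.3087, -3.2045], 'grip_width': 0.0542, 'finger_force': 66.4858}
[[-0.952, -0.306, -0.002], [-0.306, 0.952, -0.002], [0.003, -0.001, -1.0]]
shift [ 0.0022 -0.0002  0.1195] turn -0.06 yaw now 17.84
lean,x,z [ 26.1  10.5 -57.3] score -0.77
red 320 [343.5 186. ] [ 0.5475 -0.2119 14.4242 78.1694 39.3067]
```

Emit:
{"method": "jog_arm", "body": {
  "plan": [
    [[0.002,0,0.03],0],
    [[0,0,0.03],0],
    [[0,0,0.03],0],
    [[0,0,0.024],0],
    [[0,0,0],0],
    [[0,0,0],0]
  ]
}}

```text
time_s: 30.67
tool_pos: [0.4861, 0.4155, 0.0974]
tcp_rot: [0.484, -3.103, 0.001]
ft_force: [-0.5, -1.0, -2.0]
grip_width: 0.0545
finger_force: 66.5
```

Emit:
{"method": "jog_arm", "body": {
  "plan": [
    [[0,0,0.002],0],
    [[0,0,0],0],
    [[0,0,0],0]
  ]
}}

```text
time_s: 30.92
tool_pos: [0.4865, 0.4169, 0.0971]
tcp_rot: [-0.487, 3.101, 0.002]
ft_force: [-0.2, -0.3, -3.5]
grip_width: 0.0548
finger_force: 66.5
```

Emit:
{"method": "jog_arm", "body": {
  "plan": [
    [[0,0,0.002],0],
    [[0,0,0],0],
    [[0,0,0],0]
  ]
}}

```text
time_s: 31.17
tool_pos: [0.4859, 0.4167, 0.0936]
tcp_rot: [-0.488, 3.103, 0.0]
ft_force: [0.8, 0.3, -3.1]
grip_width: 0.0546
finger_force: 66.5
```

Emit:
{"method": "jog_arm", "body": {
  "plan": [
    [[0,0,0.0015],0],
    [[0,0,0],0],
    [[0,0,0],0]
  ]
}}

```text
time_s: 31.42
tool_pos: [0.4859, 0.4167, 0.0918]
tcp_rot: [0.488, -3.103, 0.0]
ft_force: [-0.1, -0.1, -3.7]
grip_width: 0.0541
finger_force: 66.5
```

Emit:
{"method": "jog_arm", "body": {
  "plan": [
    [[0,0,0.0015],0],
    [[0,0,0],0],
    [[0,0,0],0]
  ]
}}

```text
time_s: 31.67
tool_pos: [0.4859, 0.4167, 0.0903]
tcp_rot: [0.488, -3.103, 0.0]
ft_force: [0.4, 0.1, -2.8]
grip_width: 0.0545
finger_force: 66.5
```

Emit:
{"method": "jog_arm", "body": {
  "plan": [
    [[0,0,0.0015],0],
    [[0,0,0],0],
    [[0,0,0],0]
  ]
}}

```text
time_s: 31.92
tool_pos: [0.4862, 0.4169, 0.09]
tcp_rot: [-0.488, 3.102, 0.001]
ft_force: [-3.0, -3.1, 5.3]
grip_width: 0.0548
finger_force: 67.2
```

```bash
python3 - <<'E'
from h import *
st();d=shot('wrist');top(d,.132)
E
```

```text
{'time_s': 31.9167, 'joint_positions': [0.6516, 0.6151, 1.3647, -0.0001, 1.1604, -1.2309], 'tool_pos': [0.4862, 0.4169, 0.09], 'tcp_rot': [-0.4876, 3.1023, 0.0009], 'ft_force': [-3.0121, -3.1204, 5.3209], 'grip_width': 0.0548, 'finger_force': 67.2498}
[[-0.952, -0.307, 0.001], [-0.307, 0.952, 0.001], [-0.001, 0.0, -1.0]]
col230 rows [  0 343] [(190, array([216, 354])), (205, array([172, 359])), (220, array([173, 358])), (235, array([175, 356]))]
-0.004 [[190.0, 236.0], [328.0, 236.0], [198.0, 345.0], [320.0, 345.0]]
0 [[189.0, 227.0], [329.0, 227.0], [198.0, 338.0], [320.0, 338.0]]
0.004 [[189.0, 218.0], [329.0, 218.0], [197.0, 331.0], [321.0, 331.0]]
```

Seated at the same height as the first. Release and go for the last pillar.

Emit:
{"method": "jog_arm", "body": {
  "plan": [
    [[0,0,-0.001],0],
    [[0,0,0],0],
    [[0,0,0],0],
    [[0,0,0],0],
    [[0,0,-0.04],0],
    [[0,0,-0.04],0],
    [[0,0,-0.04],0],
    [[0,0,-0.03],0]
  ],
  "jaw": 50
}}

```text
time_s: 32.63
tool_pos: [0.4861, 0.4169, 0.2437]
tcp_rot: [-0.487, 3.101, 0.002]
ft_force: [0.3, -0.4, 0.2]
grip_width: 0.0687
finger_force: 0.0
```

Emit:
{"method": "jog_arm", "body": {
  "plan": [
    [[0.0111,-0.0386,0],0],
    [[0.0111,-0.0386,0],0],
    [[0.0111,-0.0386,0],0],
    [[0.0111,-0.0386,0],0],
    [[0.0111,-0.0386,0],0],
    [[0.0111,-0.0386,0],0],
    [[0.0111,-0.0386,0],0],
    [[0.0111,-0.0386,0],0]
  ]
}}

```text
time_s: 33.3
tool_pos: [0.4958, 0.0937, 0.2401]
tcp_rot: [-0.488, 3.103, -0.0]
ft_force: [0.9, -0.6, 0.3]
grip_width: 0.0688
finger_force: 0.0
```

Emit:
{"method": "jog_arm", "body": {
  "plan": [
    [[0.0111,-0.0386,0],0],
    [[0.0111,-0.0386,0],0],
    [[0.0111,-0.0386,0],0],
    [[0.0111,-0.0386,0],0],
    [[0.0111,-0.0386,0],0],
    [[0.0111,-0.0386,0],0],
    [[0.0111,-0.0386,0],0],
    [[0.0111,-0.0386,0],0]
  ],
  "jaw": 40
}}

```text
time_s: 33.97
tool_pos: [0.506, -0.2277, 0.2401]
tcp_rot: [-0.488, 3.103, -0.0]
ft_force: [1.0, 0.0, 0.3]
grip_width: 0.0717
finger_force: 0.0
```

Emit:
{"method": "jog_arm", "body": {
  "plan": [
    [[0,0,0],3],
    [[0,0,0],0],
    [[0,0,0],0]
  ]
}}

```text
time_s: 34.22
tool_pos: [0.5063, -0.2254, 0.2398]
tcp_rot: [0.408, -3.115, -0.0]
ft_force: [-0.3, -0.7, 0.3]
grip_width: 0.0722
finger_force: 0.0
```

```bash
python3 - <<'E'
from h import *
st();d=shot('wrist');L=lying(d,.047,300)
t=shot('top','t30.png');lying(t,.047,150)
for a,c,m in blobs(mask(d,(125,80,50),(155,255,255)),60): 
    p=np.argwhere(m)[:,::-1];print('purple',a,c,ray(d,c,.09),'max x',max(ray(d,q,.094)[0] for q in p))
for x,y,a,l,w in L:
    r=np.radians(a);n=(x-.044*np.cos(r),y-.044*np.sin(r));print('near end',np.round(n,4));tgt(*n,-.013,a)
E
```

```text
{'time_s': 34.2167, 'joint_positions': [-0.485, 0.2909, 1.4723, 0.0002, 1.3787, -2.3161], 'tool_pos': [0.5063, -0.2254, 0.2398], 'tcp_rot': [0.4076, -3.1149, -0.0005], 'ft_force': [-0.3213, -0.717, 0.2715], 'grip_width': 0.0722, 'finger_force': 0.0}
[[-0.966, -0.257, -0.0], [-0.257, 0.966, 0.0], [0.0, 0.0, -1.0]]
red 2192 [259.9 193.2] [ 0.5474 -0.2126 15.2227 79.4274 38.8118]
red 336 [ 30.2 283.1] [ 0.7359 -0.462   8.6477 78.791  30.7802]
red 306 [343.4 185.7] [ 0.5475 -0.2119 15.2557 78.0327 38.7324]
purple 3911 [319.01431859  71.27435439] [ 0.40590124 -0.19647211  0.09      ] max x 0.4428315610238704
near end [ 0.5049 -0.2242]
shift [0.0015 0.0008 0.2531] turn -0.21 yaw now 15.01
near end [ 0.6924 -0.4686]
shift [-0.1163 -0.2839  0.2531] turn 6.36 yaw now 15.01
```

Emit:
{"method": "jog_arm", "body": {
  "plan": [
    [[0.001,0.001,0.04],0],
    [[0,0,0.04],0],
    [[0,0,0.04],0],
    [[0,0,0.04],0],
    [[0,0,0.04],0],
    [[0,0,0.035],0],
    [[0,0,0.017],0],
    [[0,0,0],0]
  ]
}}

```text
time_s: 34.98
tool_pos: [0.5034, -0.2228, -0.0157]
tcp_rot: [0.41, -3.11, -0.006]
ft_force: [-0.3, 0.4, -0.2]
grip_width: 0.072
finger_force: 0.0
```

Emit:
{"method": "jog_arm", "body": {
  "plan": [
    [[0,0,0],0],
    [[0,0,0],0],
    [[0,0,0],0],
    [[0,0,0],0]
  ],
  "jaw": 90,
  "newtons": 20
}}

```text
time_s: 35.32
tool_pos: [0.5058, -0.2249, -0.0107]
tcp_rot: [-0.407, 3.113, -0.002]
ft_force: [0.0, 2.2, 3.6]
grip_width: 0.0558
finger_force: 22.2
```

Emit:
{"method": "jog_arm", "body": {
  "plan": [
    [[0,0,-0.03],0],
    [[0,0,-0.04],0],
    [[0,0,-0.04],0],
    [[0,0,-0.04],0],
    [[0,0,0],0],
    [[0,0,0.02],0],
    [[0,0,-0.02],0],
    [[0,0,0],0]
  ],
  "jaw": 89
}}

```text
time_s: 35.98
tool_pos: [0.5056, -0.2251, 0.1399]
tcp_rot: [-0.406, 3.113, -0.002]
ft_force: [1.5, -0.7, -3.0]
grip_width: 0.0558
finger_force: 19.9
```

```bash
python3 - <<'E'
from h import *
st();d=shot('wrist');lean(d);quad(d)
E
```

```text
{'time_s': 35.9833, 'joint_positions': [-0.4851, 0.3773, 1.5977, -0.0001, 1.1642, -2.3153], 'tool_pos': [0.5056, -0.2251, 0.1399], 'tcp_rot': [-0.4062, 3.1133, -0.0023], 'ft_force': [1.4723, -0.7212, -3.0444], 'grip_width': 0.0558, 'finger_force': 19.9128}
[[-0.967, -0.257, 0.002], [-0.257, 0.967, -0.001], [-0.002, -0.002, -1.0]]
lean,x,z [ 51.8  12.6 -46.1] score -0.87
rows 210 367 widths [np.int64(32), np.int64(121), np.int64(124), np.int64(125), np.int64(128), np.int64(130), np.int64(132), np.int64(135), np.int64(138), np.int64(141), np.int64(144), np.int64(90), np.int64(91), np.int64(10)]
edges x [ 0.0329 -0.0531] z [-0.0364 -0.0349] len [0.086] lean -1.0
```

Emit:
{"method": "jog_arm", "body": {
  "plan": [
    [[0,0,0.035],0],
    [[0,0,0.035],0],
    [[0,0,0.015],0],
    [[0,0,0],0],
    [[0,0,0],0]
  ]
}}

```text
time_s: 36.45
tool_pos: [0.5051, -0.2249, 0.0527]
tcp_rot: [0.406, -3.115, -0.001]
ft_force: [0.5, -0.5, -4.6]
grip_width: 0.0559
finger_force: 19.6
```

Emit:
{"method": "jog_arm", "body": {
  "plan": [
    [[0,0,0],0],
    [[0,0,0],0]
  ],
  "jaw": 88
}}

```text
time_s: 36.62
tool_pos: [0.5062, -0.2254, 0.0549]
tcp_rot: [-0.406, 3.112, -0.003]
ft_force: [-1.0, -0.8, 1.8]
grip_width: 0.056
finger_force: 3.1
```

```bash
python3 - <<'E'
from h import *
st();d=shot('wrist');lean(d);quad(d)
E
```

```text
{'time_s': 36.6167, 'joint_positions': [-0.4851, 0.4895, 1.659, -0.0, 0.9895, -2.3153], 'tool_pos': [0.5062, -0.2254, 0.0549], 'tcp_rot': [-0.406, 3.1123, -0.0033], 'ft_force': [-0.9645, -0.7843, 1.8041], 'grip_width': 0.056, 'finger_force': 3.0678}
[[-0.967, -0.257, 0.003], [-0.257, 0.967, -0.002], [-0.003, -0.002, -1.0]]
lean,x,z [ 21.9   9.8 -44.2] score -0.9
rows 201 335 widths [np.int64(121), np.int64(125), np.int64(126), np.int64(128), np.int64(128), np.int64(129), np.int64(130), np.int64(132), np.int64(133), np.int64(134), np.int64(136), np.int64(137)]
edges x [ 0.0317 -0.0145] z [-0.023  -0.0548] len [0.0562] lean 34.5
```

Lean about 34° with the foot touching. Raise slowly to let it swing, as with the last one.

Emit:
{"method": "jog_arm", "body": {
  "plan": [
    [[-0.006,0,-0.004],0],
    [[-0.006,0,-0.004],0],
    [[0,0,-0.004],0],
    [[0,0,0],0]
  ]
}}

```text
time_s: 37.0
tool_pos: [0.5178, -0.2219, 0.0663]
tcp_rot: [-0.407, 3.113, -0.002]
ft_force: [0.3, -0.6, 3.9]
grip_width: 0.0557
finger_force: 2.4
```

```bash
python3 - <<'E'
from h import *
st();d=shot('wrist');lean(d);quad(d)
E
```

```text
{'time_s': 37.0, 'joint_positions': [-0.4699, 0.4909, 1.6246, 0.0, 1.0238, -2.3008], 'tool_pos': [0.5178, -0.2219, 0.0663], 'tcp_rot': [-0.4071, 3.1132, -0.002], 'ft_force': [0.2525, -0.6214, 3.8931], 'grip_width': 0.0557, 'finger_force': 2.4456}
[[-0.966, -0.257, 0.002], [-0.257, 0.966, -0.001], [-0.002, -0.002, -1.0]]
lean,x,z [ 32.6   8.8 -33.4] score -0.9
rows 197 323 widths [np.int64(118), np.int64(121), np.int64(122), np.int64(122), np.int64(122), np.int64(122), np.int64(123), np.int64(124), np.int64(124), np.int64(126), np.int64(127)]
edges x [ 0.032  -0.0183] z [-0.0186 -0.0436] len [0.0562] lean 26.4
```

Emit:
{"method": "jog_arm", "body": {
  "plan": [
    [[-0.006,0,-0.002],0],
    [[-0.006,0,-0.002],0],
    [[-0.006,0,0],0],
    [[0,0,0],0]
  ]
}}

```text
time_s: 37.38
tool_pos: [0.5354, -0.2169, 0.0691]
tcp_rot: [-0.407, 3.114, -0.001]
ft_force: [0.9, -0.1, 3.0]
grip_width: 0.0557
finger_force: 2.2
```

```bash
python3 - <<'E'
from h import *
st();d=shot('wrist');lean(d);quad(d)
E
```

```text
{'time_s': 37.3833, 'joint_positions': [-0.4484, 0.5154, 1.5787, 0.0002, 1.0464, -2.2793], 'tool_pos': [0.5354, -0.2169, 0.0691], 'tcp_rot': [-0.4071, 3.1141, -0.0007], 'ft_force': [0.8543, -0.1115, 2.9684], 'grip_width': 0.0557, 'finger_force': 2.1611}
[[-0.966, -0.257, 0.001], [-0.257, 0.966, -0.0], [-0.001, -0.001, -1.0]]
lean,x,z [ 21.3  12.5 -36.1] score -0.92
rows 188 318 widths [np.int64(77), np.int64(124), np.int64(124), np.int64(123), np.int64(123), np.int64(121), np.int64(122), np.int64(121), np.int64(120), np.int64(121), np.int64(122)]
edges x [ 0.0339 -0.0174] z [-0.0112 -0.0415] len [0.0596] lean 30.5
```

Emit:
{"method": "jog_arm", "body": {
  "plan": [
    [[-0.006,0,0],0],
    [[-0.006,0,0.001],0],
    [[-0.006,0,0.001],0],
    [[0,0,0],0],
    [[0,0,0],0]
  ]
}}

```text
time_s: 37.85
tool_pos: [0.5519, -0.2124, 0.0668]
tcp_rot: [-0.407, 3.115, -0.0]
ft_force: [2.5, 0.5, 1.0]
grip_width: 0.0558
finger_force: 1.9
```

```bash
python3 - <<'E'
from h import *
st();d=shot('wrist');lean(d);quad(d);top(d,.094,(.008,.012,.02))
E
```

```text
{'time_s': 37.85, 'joint_positions': [-0.4294, 0.5456, 1.5373, 0.0, 1.0585, -2.2601], 'tool_pos': [0.5519, -0.2124, 0.0668], 'tcp_rot': [-0.4071, 3.115, -0.0001], 'ft_force': [2.5337, 0.5438, 0.9813], 'grip_width': 0.0558, 'finger_force': 1.9293}
[[-0.966, -0.257, 0.0], [-0.257, 0.966, -0.0], [-0.0, -0.0, -1.0]]
lean,x,z [  9.8   8.7 -35. ] score -0.77
rows 202 315 widths [np.int64(127), np.int64(127), np.int64(126), np.int64(125), np.int64(122), np.int64(122), np.int64(120), np.int64(119), np.int64(119), np.int64(119)]
edges x [ 0.0332 -0.023 ] z [-0.028  -0.0328] len [0.0564] lean 4.9
col230 rows [167 314] [(190, array([218, 297])), (205, array([195, 322])), (220, array([196, 321])), (235, array([196, 320]))]
0.008 [[195.0, 195.0], [323.0, 195.0], [202.0, 302.0], [316.0, 302.0]]
0.012 [[194.0, 186.0], [324.0, 186.0], [202.0, 295.0], [316.0, 295.0]]
0.02 [[193.0, 168.0], [325.0, 168.0], [201.0, 281.0], [317.0, 281.0]]
```

Lean about 5°, centre 5 mm off. Open to let it settle, then lower, centre and check.

Emit:
{"method": "jog_arm", "body": {
  "plan": [
    [[0,0,0],0],
    [[0,0,0],0],
    [[0,0,0],0],
    [[0,0,0],0],
    [[0.004,0,0.008],0],
    [[0,0,0.007],0],
    [[0,0,0],0]
  ],
  "jaw": 50
}}

```text
time_s: 38.48
tool_pos: [0.5466, -0.2133, 0.0499]
tcp_rot: [0.406, -3.113, -0.002]
ft_force: [-0.0, 0.0, -0.2]
grip_width: 0.0685
finger_force: 0.0
```

```bash
python3 - <<'E'
from h import *
st();d=shot('wrist');lean(d);quad(d);top(d,.094,(0,.004,.008))
E
```

```text
{'time_s': 38.4833, 'joint_positions': [-0.4345, 0.5614, 1.558, -0.0, 1.025, -2.2645], 'tool_pos': [0.5466, -0.2133, 0.0499], 'tcp_rot': [0.4057, -3.1129, -0.0023], 'ft_force': [-0.0186, 0.0034, -0.2416], 'grip_width': 0.0685, 'finger_force': 0.0}
[[-0.967, -0.256, -0.003], [-0.256, 0.967, 0.001], [0.002, 0.002, -1.0]]
lean,x,z [  3.9  -4.2 -48.8] score -0.96
rows 249 358 widths [np.int64(139), np.int64(139), np.int64(136), np.int64(134), np.int64(133), np.int64(131), np.int64(129), np.int64(127), np.int64(125), np.int64(123)]
edges x [ 0.0197 -0.0357] z [-0.0454 -0.0461] len [0.0554] lean 0.7
col230 rows [182 358] [(190, array([214, 299])), (205, array([215, 298])), (220, array([215, 298])), (235, array([216, 297]))]
0 [[188.0, 230.0], [329.0, 230.0], [197.0, 342.0], [321.0, 342.0]]
0.004 [[187.0, 221.0], [330.0, 221.0], [196.0, 335.0], [321.0, 335.0]]
0.008 [[187.0, 211.0], [331.0, 211.0], [196.0, 328.0], [322.0, 328.0]]
```

Upright (0.7°). Shift 7 mm, grip, lift.

Emit:
{"method": "jog_arm", "body": {
  "plan": [
    [[-0.007,0,0],0],
    [[0,0,0],0],
    [[0,0,0],0]
  ]
}}

```text
time_s: 38.78
tool_pos: [0.5549, -0.2117, 0.0521]
tcp_rot: [-0.407, 3.115, -0.0]
ft_force: [0.3, 0.7, -0.5]
grip_width: 0.0687
finger_force: 0.0
```

Emit:
{"method": "jog_arm", "body": {
  "plan": [
    [[0,0,0],0],
    [[0,0,0],0],
    [[0,0,0],0],
    [[0,0,0],0],
    [[0,0,-0.04],0],
    [[0,0,-0.04],0],
    [[0,0,-0.04],0],
    [[0,0,-0.04],0]
  ],
  "jaw": 255,
  "newtons": 60
}}

```text
time_s: 39.45
tool_pos: [0.5537, -0.2116, 0.2129]
tcp_rot: [0.406, -3.114, -0.001]
ft_force: [0.7, 0.1, -5.4]
grip_width: 0.0542
finger_force: 67.3
```

Emit:
{"method": "jog_arm", "body": {
  "plan": [
    [[0,0,-0.005],-2.9],
    [[0,0,0],0],
    [[0,0,0],0]
  ]
}}

```text
time_s: 39.7
tool_pos: [0.5539, -0.2116, 0.2154]
tcp_rot: [0.483, -3.102, -0.002]
ft_force: [-0.5, 0.2, -5.0]
grip_width: 0.054
finger_force: 67.3
```

```bash
python3 - <<'E'
from h import *
st();tgt(*bay(.046),.09,YAW);d=shot('wrist');quad(d)
t=shot('top')
m=mask(t,(0,0,140),(180,60,255))
for y in(-.138,-.046,.138): 
    p=proj(t,[*bay(y,0),.132]);print(y,p.round(1))
for q in arm.pinpoint('top','pillar_a'): print(np.round(q['uv'],1),round(q['conf'],2),ray(t,q['uv'],.085).round(4))
E
```

```text
{'time_s': 39.7, 'joint_positions': [-0.4267, 0.3963, 1.3885, -0.0001, 1.359, -2.3063], 'tool_pos': [0.5539, -0.2116, 0.2154], 'tcp_rot': [0.483, -3.1024, -0.0018], 'ft_force': [-0.5345, 0.1634, -5.0297], 'grip_width': 0.054, 'finger_force': 67.3352}
[[-0.953, -0.304, -0.002], [-0.304, 0.953, 0.001], [0.002, 0.001, -1.0]]
shift [-0.1258  0.5284  0.126 ] turn -0.2 yaw now 17.7
rows 228 363 widths [np.int64(80), np.int64(138), np.int64(136), np.int64(132), np.int64(129), np.int64(127), np.int64(125), np.int64(126), np.int64(125), np.int64(131), np.int64(10), np.int64(7)]
edges x [ 0.0366 -0.1805] z [-0.0611  0.087 ] len [0.2628] lean -34.3
-0.138 [222.2 171.6]
-0.046 [191.6 180.9]
0.138 [130.1 199.6]
[194.8 179.7] 0.84 [0.5575 0.2427 0.085 ]
[221.9 176.5] 0.81 [0.5683 0.162  0.085 ]
[133.3 198.3] 0.79 [0.4991 0.4243 0.085 ]
[354.9 179.6] 0.6 [ 0.5653 -0.2382  0.085 ]
[337.8 231.2] 0.5 [ 0.4097 -0.1874  0.085 ]
```

Emit:
{"method": "jog_arm", "body": {
  "plan": [
    [[-0.009,0.0377,0],0],
    [[-0.009,0.0377,0],0],
    [[-0.009,0.0377,0],0],
    [[-0.009,0.0377,0],0],
    [[-0.009,0.0377,0],0],
    [[-0.009,0.0377,0],0],
    [[-0.009,0.0377,0],0],
    [[-0.009,0.0377,0],0]
  ]
}}

```text
time_s: 40.52
tool_pos: [0.5301, 0.0992, 0.2157]
tcp_rot: [0.483, -3.102, -0.0]
ft_force: [1.5, 0.1, -5.4]
grip_width: 0.0546
finger_force: 67.5
```

Emit:
{"method": "jog_arm", "body": {
  "plan": [
    [[-0.009,0.0377,0],0],
    [[-0.009,0.0377,0],0],
    [[-0.009,0.0377,0],0],
    [[-0.009,0.0377,0],0],
    [[-0.009,0.0377,0],0],
    [[-0.009,0.0377,0],0],
    [[0,0,0],0],
    [[0,0,0],0]
  ]
}}

```text
time_s: 41.18
tool_pos: [0.5124, 0.3308, 0.2149]
tcp_rot: [0.488, -3.101, 0.002]
ft_force: [0.6, -0.6, -4.5]
grip_width: 0.0541
finger_force: 67.9
```

```bash
python3 - <<'E'
from h import *
st();tgt(*bay(.046),.09,YAW)
E
```

```text
{'time_s': 41.1833, 'joint_positions': [0.5133, 0.4358, 1.3345, -0.0, 1.3743, -1.3699], 'tool_pos': [0.5124, 0.3308, 0.2149], 'tcp_rot': [0.4883, -3.1005, 0.0017], 'ft_force': [0.5593, -0.6453, -4.4586], 'grip_width': 0.0541, 'finger_force': 67.8527}
[[-0.952, -0.307, -0.003], [-0.307, 0.952, -0.001], [0.003, -0.001, -1.0]]
shift [-0.0006 -0.0007  0.1249] turn -0.0 yaw now 17.9
```

Emit:
{"method": "jog_arm", "body": {
  "plan": [
    [[0,0,0.03],0],
    [[0,0,0.03],0],
    [[0,0,0.03],0],
    [[0,0,0.028],0],
    [[0,0,0],0],
    [[0,0,0.002],0],
    [[0,0,0],0],
    [[0,0,0],0]
  ]
}}

```text
time_s: 41.85
tool_pos: [0.5143, 0.3294, 0.0989]
tcp_rot: [-0.484, 3.102, 0.001]
ft_force: [0.2, -0.5, -5.0]
grip_width: 0.0543
finger_force: 67.9
```

Emit:
{"method": "jog_arm", "body": {
  "plan": [
    [[0,0,0.002],0],
    [[0,0,0],0],
    [[0,0,0],0]
  ]
}}

```text
time_s: 42.1
tool_pos: [0.5135, 0.3294, 0.0955]
tcp_rot: [-0.485, 3.103, 0.0]
ft_force: [0.0, -0.2, -4.3]
grip_width: 0.0542
finger_force: 67.9
```

Emit:
{"method": "jog_arm", "body": {
  "plan": [
    [[0,0,0.0015],0],
    [[0,0,0],0],
    [[0,0,0],0]
  ]
}}

```text
time_s: 42.35
tool_pos: [0.5133, 0.3293, 0.0933]
tcp_rot: [0.485, -3.104, 0.0]
ft_force: [0.3, -0.1, -4.4]
grip_width: 0.0543
finger_force: 67.9
```

Emit:
{"method": "jog_arm", "body": {
  "plan": [
    [[0,0,0.0015],0],
    [[0,0,0],0],
    [[0,0,0.0015],0],
    [[0,0,0],0],
    [[0,0,0],0]
  ]
}}

```text
time_s: 42.77
tool_pos: [0.5135, 0.3293, 0.0905]
tcp_rot: [-0.485, 3.104, 0.0]
ft_force: [-0.4, -0.8, -2.6]
grip_width: 0.0541
finger_force: 68.0
```

Emit:
{"method": "jog_arm", "body": {
  "plan": [
    [[0,0,0.0015],0],
    [[0,0,0],0],
    [[0,0,0],0]
  ]
}}

```text
time_s: 43.02
tool_pos: [0.514, 0.3294, 0.0905]
tcp_rot: [-0.485, 3.102, 0.001]
ft_force: [-2.6, -4.3, 9.3]
grip_width: 0.0544
finger_force: 69.1
```

Seated. Release, rise, and move over the knob at θ=0.

Emit:
{"method": "jog_arm", "body": {
  "plan": [
    [[0,0,-0.001],0],
    [[0,0,0],0],
    [[0,0,0],0],
    [[0,0,0],0],
    [[0,0,-0.04],0],
    [[0,0,-0.04],0],
    [[0,0,-0.04],0],
    [[0,0,-0.03],0]
  ],
  "jaw": 55
}}

```text
time_s: 43.68
tool_pos: [0.5136, 0.3294, 0.2435]
tcp_rot: [-0.485, 3.101, 0.002]
ft_force: [0.9, 0.6, 0.6]
grip_width: 0.0671
finger_force: 0.0
```

Emit:
{"method": "jog_arm", "body": {
  "plan": [
    [[0.0386,-0.0088,0],0],
    [[0.0386,-0.0088,0],0],
    [[0.0386,-0.0088,0],0],
    [[0.0386,-0.0088,0],0],
    [[0.0386,-0.0088,0],0],
    [[0,0,0],0],
    [[0,0,0],0]
  ]
}}

```text
time_s: 44.27
tool_pos: [0.3423, 0.2281, 0.2407]
tcp_rot: [-0.485, 3.102, 0.001]
ft_force: [-0.0, 0.5, 0.3]
grip_width: 0.067
finger_force: 0.0
```

```bash
python3 - <<'E'
from h import *
st();d=shot('wrist','w40.png');print(knobfit(d,(.3436,.2283)));tgt(.344,.2284,.081,YAW)
t=shot('top');a=cv2.resize(t['pixels'][140:260,110:250,::-1],(448,384),interpolation=cv2.INTER_CUBIC)
cv2.imwrite('pics/m40.png',cv2.resize(np.hstack([d['pixels'][:,:,::-1],a]),(800,320)))
E
```

```text
{'time_s': 44.2667, 'joint_positions': [0.4987, -0.0403, 1.842, 0.0, 1.3377, -1.3822], 'tool_pos': [0.3423, 0.2281, 0.2407], 'tcp_rot': [-0.4849, 3.1019, 0.0012], 'ft_force': [-0.0412, 0.4535, 0.2926], 'grip_width': 0.067, 'finger_force': 0.0}
[[-0.952, -0.305, 0.002], [-0.305, 0.952, 0.001], [-0.002, 0.0, -1.0]]
(array([0.34167617, 0.22773359]), np.float64(0.8919036437951127), array([160, 247]), array([192, 270]))
shift [-0.0003 -0.0005  0.1596] turn -0.13 yaw now 17.77
```

View pics/m40.png

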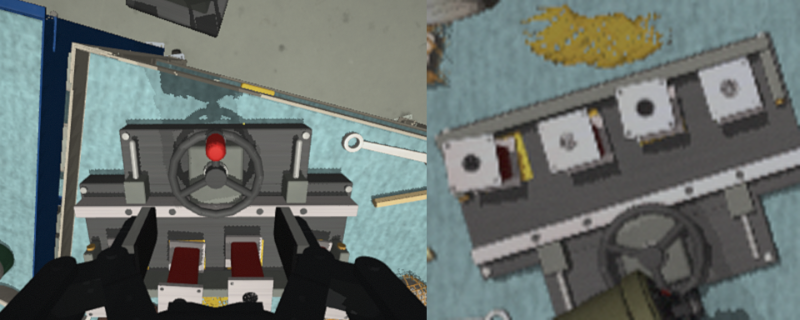

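All four pillars stand square in the lane (top view 472,163; 570,142; 645,107; 730,88), and the knob is at wrist (215,147) where expected. Grip the knob and wind in.

Emit:
{"method": "jog_arm", "body": {
  "plan": [
    [[0,0,0.04],0],
    [[0,0,0.04],0],
    [[0,0,0.04],0],
    [[0,0,0.04],0],
    [[0,0,0],0],
    [[0,0,0],0]
  ]
}}

```text
time_s: 44.87
tool_pos: [0.3431, 0.2285, 0.0793]
tcp_rot: [0.484, -3.1, 0.002]
ft_force: [1.0, 0.7, 0.9]
grip_width: 0.0668
finger_force: 0.0
```

Emit:
{"method": "jog_arm", "body": {
  "plan": [
    [[0,0,0],0],
    [[0,0,0],0],
    [[0,0,0],0],
    [[0,0,0],0],
    [[0,0,0],0],
    [[0,0,0],0]
  ],
  "jaw": 255,
  "newtons": 40
}}

```text
time_s: 45.37
tool_pos: [0.3439, 0.229, 0.0815]
tcp_rot: [-0.485, 3.101, 0.002]
ft_force: [-1.1, 0.5, 9.5]
grip_width: 0.0214
finger_force: 38.6
```

Emit:
{"method": "jog_arm", "body": {
  "plan": [
    [[-0.0037,0.0184,0],0],
    [[-0.0104,0.0156,0],0],
    [[-0.0156,0.0104,0],0],
    [[-0.0184,0.0037,0],0],
    [[-0.0184,-0.0037,0],0],
    [[-0.0156,-0.0104,0],0],
    [[-0.0104,-0.0156,0],0],
    [[-0.0037,-0.0184,0],0]
  ]
}}

```text
time_s: 46.03
tool_pos: [0.4357, 0.2581, 0.0814]
tcp_rot: [-0.486, 3.103, 0.001]
ft_force: [-19.8, -3.3, 13.4]
grip_width: 0.0212
finger_force: 41.6
```

Emit:
{"method": "jog_arm", "body": {
  "plan": [
    [[0.0037,-0.0184,0],0],
    [[0.0104,-0.0156,0],0],
    [[0.0156,-0.0104,0],0],
    [[0.0184,-0.0037,0],0],
    [[0.0184,0.0037,0],0],
    [[0.0156,0.0104,0],0],
    [[0.0104,0.0156,0],0],
    [[0.0037,0.0184,0],0]
  ]
}}

```text
time_s: 46.7
tool_pos: [0.3435, 0.2289, 0.0816]
tcp_rot: [-0.483, 3.099, 0.002]
ft_force: [19.6, 2.2, -2.6]
grip_width: 0.0212
finger_force: 41.4
```

One turn done. Two more.

Emit:
{"method": "jog_arm", "body": {
  "plan": [
    [[-0.0037,0.0184,0],0],
    [[-0.0104,0.0156,0],0],
    [[-0.0156,0.0104,0],0],
    [[-0.0184,0.0037,0],0],
    [[-0.0184,-0.0037,0],0],
    [[-0.0156,-0.0104,0],0],
    [[-0.0104,-0.0156,0],0],
    [[-0.0037,-0.0184,0],0]
  ]
}}

```text
time_s: 47.37
tool_pos: [0.4357, 0.2581, 0.0814]
tcp_rot: [-0.486, 3.103, 0.001]
ft_force: [-19.2, -4.2, 14.9]
grip_width: 0.0209
finger_force: 43.0
```

Emit:
{"method": "jog_arm", "body": {
  "plan": [
    [[0.0037,-0.0184,0],0],
    [[0.0104,-0.0156,0],0],
    [[0.0156,-0.0104,0],0],
    [[0.0184,-0.0037,0],0],
    [[0.0184,0.0037,0],0],
    [[0.0156,0.0104,0],0],
    [[0.0104,0.0156,0],0],
    [[0.0037,0.0184,0],0]
  ]
}}

```text
time_s: 48.03
tool_pos: [0.3435, 0.2289, 0.0816]
tcp_rot: [-0.483, 3.1, 0.002]
ft_force: [19.8, 3.7, -2.5]
grip_width: 0.021
finger_force: 42.3
```

Emit:
{"method": "jog_arm", "body": {
  "plan": [
    [[-0.0037,0.0184,0],0],
    [[-0.0104,0.0156,0],0],
    [[-0.0156,0.0104,0],0],
    [[-0.0184,0.0037,0],0],
    [[-0.0184,-0.0037,0],0],
    [[-0.0156,-0.0104,0],0],
    [[-0.0104,-0.0156,0],0],
    [[-0.0037,-0.0184,0],0]
  ]
}}

```text
time_s: 48.7
tool_pos: [0.4357, 0.2581, 0.0814]
tcp_rot: [-0.486, 3.103, 0.001]
ft_force: [-19.9, -3.7, 14.4]
grip_width: 0.0214
finger_force: 43.8
```

Emit:
{"method": "jog_arm", "body": {
  "plan": [
    [[0.0037,-0.0184,0],0],
    [[0.0104,-0.0156,0],0],
    [[0.0156,-0.0104,0],0],
    [[0.0184,-0.0037,0],0],
    [[0.0184,0.0037,0],0],
    [[0.0156,0.0104,0],0],
    [[0,0,0],0]
  ]
}}

```text
time_s: 49.28
tool_pos: [0.3663, 0.2018, 0.0816]
tcp_rot: [-0.485, 3.099, 0.004]
ft_force: [-0.7, 1.8, 3.4]
grip_width: 0.0208
finger_force: 43.1
```

Emit:
{"method": "jog_arm", "body": {
  "plan": [
    [[0.0104,0.0156,0],0],
    [[0.0037,0.0184,0],0],
    [[0,0,0],0],
    [[0,0,0],0]
  ]
}}

```text
time_s: 49.62
tool_pos: [0.3436, 0.229, 0.0816]
tcp_rot: [-0.486, 3.101, 0.0]
ft_force: [-4.3, -4.1, 15.3]
grip_width: 0.0206
finger_force: 44.9
```

```bash
python3 - <<'E'
from h import *
s=st()
M=R.from_rotvec(s['tcp_rot']).as_matrix()
k=M.T@(np.array(s['tool_pos'])-[.3893,.243,0]);print(k,np.degrees(np.arctan2(k[1],k[0])),M.T@s['ft_force'])
E
```

```text
{'time_s': 49.6167, 'joint_positions': [0.4995, 0.1707, 2.0266, -0.0009, 0.9417, -1.3819], 'tool_pos': [0.3436, 0.229, 0.0816], 'tcp_rot': [-0.4864, 3.1011, 0.0002], 'ft_force': [-4.2579, -4.1294, 15.3397], 'grip_width': 0.0206, 'finger_force': 44.9456}
[[-0.952, -0.306, 0.003], [-0.306, 0.952, 0.001], [-0.003, -0.0, -1.0]]
[ 0.04762995  0.00061727 -0.08173085] 0.7424950109696181 [  5.27747428  -2.63145376 -15.35294201]
```

Three full turns made. I'll press on gently to confirm the stop.

Emit:
{"method": "jog_arm", "body": {
  "plan": [
    [[0,0.003,0],0],
    [[0,0,0],0],
    [[0,0,0],0]
  ]
}}

```text
time_s: 49.87
tool_pos: [0.3434, 0.2294, 0.0816]
tcp_rot: [-0.486, 3.101, -0.006]
ft_force: [4.2, -30.0, 18.7]
grip_width: 0.0213
finger_force: 46.1
```

Emit:
{"method": "jog_arm", "body": {
  "plan": [
    [[0,0.002,0],0],
    [[0,0,0],0],
    [[0,0,0],0]
  ]
}}

```text
time_s: 50.12
tool_pos: [0.3433, 0.2297, 0.0815]
tcp_rot: [-0.486, 3.101, -0.011]
ft_force: [9.3, -48.6, 21.5]
grip_width: 0.0208
finger_force: 47.4
```

Hard stop: 49 N with no motion. Relax, release and retreat.

Emit:
{"method": "jog_arm", "body": {
  "plan": [
    [[0,-0.004,0],0],
    [[0,0,0],0],
    [[0,0,0],0]
  ]
}}

```text
time_s: 50.37
tool_pos: [0.3435, 0.2291, 0.0816]
tcp_rot: [-0.484, 3.102, -0.0]
ft_force: [-2.2, -10.4, 15.0]
grip_width: 0.0211
finger_force: 45.2
```

Emit:
{"method": "jog_arm", "body": {
  "plan": [
    [[0,0,0],0],
    [[0,0,0],0],
    [[0,0,0],0],
    [[0,0,0],0],
    [[0,0,-0.03],0],
    [[0,0,-0.04],0],
    [[0,0,-0.04],0],
    [[0,0,-0.04],0]
  ],
  "jaw": 60
}}

```text
time_s: 51.03
tool_pos: [0.3422, 0.2293, 0.2318]
tcp_rot: [0.485, -3.104, 0.0]
ft_force: [0.4, 0.7, 0.9]
grip_width: 0.0652
finger_force: 0.0
```

Emit:
{"method": "jog_arm", "body": {
  "plan": [
    [[0,-0.04,0],0],
    [[0,-0.04,0],0],
    [[0,-0.04,0],0],
    [[0,-0.04,0],0],
    [[0,-0.04,0],0],
    [[0,0,0],0],
    [[0,0,0],0]
  ]
}}

```text
time_s: 51.62
tool_pos: [0.4039, 0.0375, 0.2298]
tcp_rot: [0.479, -3.104, -0.0]
ft_force: [-0.0, 0.7, -0.8]
grip_width: 0.0657
finger_force: 0.0
```

```bash
python3 - <<'E'
from h import *
st();t=shot('top');s=shot('scene')
a=cv2.resize(t['pixels'][140:270,110:250,::-1],None,fx=3,fy=3,interpolation=cv2.INTER_CUBIC)
b=cv2.resize(s['pixels'][190:320,150:290,::-1],None,fx=3,fy=3,interpolation=cv2.INTER_CUBIC)
cv2.imwrite('pics/end.png',cv2.resize(np.hstack([a,b]),(800,371)))
for q in arm.pinpoint('top','knob_grip')[:1]:
    p=ray(t,q['uv'],.117)[:2]-[.3893,.243];print(p,'theta',YAW+180-np.degrees(np.arctan2(p[1],p[0])))
m=[(a,c) for a,c,_ in blobs(red(t),15) if abs(c[0]-190)<20 and c[1]>220]
for a,c in m: p=ray(t,c,.128)[:2]-[.3893,.243];print(a,p,YAW+180-np.degrees(np.arctan2(p[1],p[0])))
E
```

```text
{'time_s': 51.6167, 'joint_positions': [0.0022, -0.0432, 1.8706, 0.0001, 1.3146, -1.8748], 'tool_pos': [0.4039, 0.0375, 0.2298], 'tcp_rot': [0.4789, -3.1044, -0.0002], 'ft_force': [-0.0112, 0.7332, -0.8137], 'grip_width': 0.0657, 'finger_force': 0.0}
[[-0.954, -0.301, -0.0], [-0.301, 0.954, 0.0], [0.0, 0.0, -1.0]]
[-0.0559819 -0.0146434] theta 363.24135353523343
46 [-0.04354411 -0.01653619] 357.1053693097132
```

View pics/end.png

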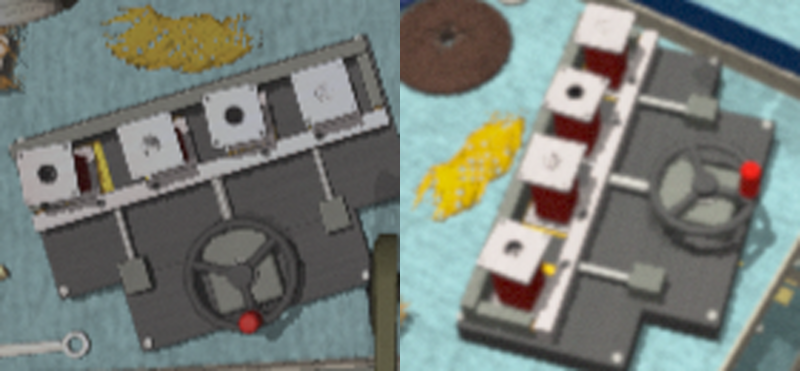

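The carriage is in at its stops and all four pillars stand upright between it and the fence (top view 48,173; 152,143; 233,114; 322,92). Handing in.

```bash
python3 -c "
from bench import arm
print(arm.finish_job())"
```

```text
the job is handed in; nothing more can be done
None
```

The job is handed in: carriage backed off first, then the three tipped red pillars stood upright in the free bays beside the one already there, then the carriage wound in three turns to its stops, with all four upright between carriage and fence in the last picture.

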